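Empty the bottle trays and close the waste box

TASK

First tip the used bottles out of both trays into the waste box (pick up and drop in any that go astray) and set the empty trays back on the mat, right way up. Once all the bottles are in, slide the box's flat cover forward along its shelf until most of its tab hangs out over the front edge, pick it up there by the tab, and lay it flat and squarely on the box so that it closes the mouth. Do not shift anything else on the bench.

Things in the scene. Friction and masses are not known exactly. Their poses are not given: they have to be found in the camera images.
- deck: fixed raised shelf: a flat metal top 400 (x) x 184 (y) mm, 60 mm above the table, open at its front (-x) edge. Low lips 7 mm high and 8 mm thick run along its two long sides, leaving a channel 168 mm wide for the cover. Below the 6 mm top a grey plinth begins 27 mm behind the front edge. Origin on the table under its centre; +x is from the front edge (robot's side) to the rear
- edge (a point): middle of the shelf's front edge, at the height of its top surface; its axes are those of the shelf (+x inward over the shelf, z up)
- cover: the loose white cover of the waste box: a flat square plate 156 x 156 mm, 4 mm thick, with a tab 44 mm wide (y) that reaches 50 mm out from the middle of its -x side, in the same plane; 0.1 kg. Lies on the shelf, tab towards the front edge. Origin at the centre of the square, on its underside
- tab_tip (a point): middle of the free end of the cover's tab, 128 mm from the cover's origin along its -x, at mid thickness
- wastebox: fixed open-topped grey plastic box, 145 x 145 mm outside, 130 mm high, walls and floor 5 mm. Origin at the centre of its underside; the mouth is square
- mouth (a point): centre of the box's mouth, level with the rim
- mat: fixed flat dark rubber mat for the trays, 270 (x) x 190 (y) mm, 3 mm thick. Origin at the centre of its underside
- tray_a: steel tray, one of two alike: 142 mm long (x), 66 mm wide (y), 30 mm high, walls and floor 4 mm, 0.15 kg. It has two side walls and a rear (+x) wall; its front (-x) end is open, so that contents slide out there when the front is tipped down. Origin at the centre of its underside. Starts on the mat, holding 1 to 3 bottles
- tray_b: steel tray, one of two alike: 142 mm long (x), 66 mm wide (y), 30 mm high, walls and floor 4 mm, 0.15 kg. It has two side walls and a rear (+x) wall; its front (-x) end is open, so that contents slide out there when the front is tipped down. Origin at the centre of its underside. Starts on the mat, holding 1 to 3 bottles
- bottle_0: small square amber glass bottle, 36 x 36 mm, body 32 mm high with a round white cap 28 mm across on top, 44 mm in all, 0.05 kg. Origin at the centre of its underside, z towards the cap. Starts upright in a tray; absent in some runs
- bottle_1: small square amber glass bottle, 36 x 36 mm, body 32 mm high with a round white cap 28 mm across on top, 44 mm in all, 0.05 kg. Origin at the centre of its underside, z towards the cap. Starts upright in a tray; absent in some runs
- bottle_2: small square amber glass bottle, 36 x 36 mm, body 32 mm high with a round white cap 28 mm across on top, 44 mm in all, 0.05 kg. Origin at the centre of its underside, z towards the cap. Starts upright in a tray; absent in some runs
- bottle_3: small square amber glass bottle, 36 x 36 mm, body 32 mm high with a round white cap 28 mm across on top, 44 mm in all, 0.05 kg. Origin at the centre of its underside, z towards the cap. Starts upright in a tray; absent in some runs
- bottle_4: small square amber glass bottle, 36 x 36 mm, body 32 mm high with a round white cap 28 mm across on top, 44 mm in all, 0.05 kg. Origin at the centre of its underside, z towards the cap. Starts upright in a tray; absent in some runs
- bottle_5: small square amber glass bottle, 36 x 36 mm, body 32 mm high with a round white cap 28 mm across on top, 44 mm in all, 0.05 kg. Origin at the centre of its underside, z towards the cap. Starts upright in a tray; absent in some runs
- dishes: bystander: two stacked petri dishes, 72 mm across and 17 mm high, standing on the rear of the shelf. Origin at the centre of its underside
- tube_rack: bystander: pink rack of capped tubes, 80 x 160 x 63 mm high. Origin at the centre of its underside
- marker: bystander: marker pen, 140 mm long, 15 mm thick, lying flat. Origin at the centre of its underside
- jar: bystander: small glass jar, 48 mm across, 70 mm high. Origin at the centre of its underside
- glove_box: bystander: closed carton, 120 x 240 x 75 mm high. Origin at the centre of its underside
- timer: bystander: bench timer, 50 x 70 x 20 mm. Origin at the centre of its underside
Mind the look-alikes: they are no part of the job. Leave any blue or green look-alike of the tray_b alone.

How it is judged:
By the outcome, as a careful person would: the job done as asked, in the order asked, and still so for the second after the job is handed in, with the robot touching nothing.
Of bottle_0, bottle_1, bottle_2 only 1 to 3 are there at a start; the rules pass over those that are not, and their reading is None.
Of bottle_3, bottle_4, bottle_5 only 1 to 3 are there at a start; the rules pass over those that are not, and their reading is None.
At some moment in a run one of tray_a, tray_b may be knocked a few centimetres aside while the robot is not near it.
It also fails if it takes over 208 s, if anything falls off the work surface, if the arm or the gripper's body presses on something with over 40 N, if the wrist force passes 120 N, or if a joint passes its speed limit or range.

ROBOT

A 6-joint arm with a two-finger parallel gripper is mounted at the origin on the work surface. World frame = base frame: x ahead of the robot, y to its left, z up, the work surface at z = 0. Lengths are in m, angles in rad, forces in N, time in s.
With the tool pointing down it reaches from about 0.275 to 0.75 m from the base axis. Payload 10.2 kg.
Tool frame: the origin (TCP) lies on the centre line of the jaws, within the pads' length; the fingertips stand 17 mm ahead of it and the grasp point (between the pads) lies 2 mm behind it; x points along the fingers, y is the direction in which the jaws open and shut, and the axes are right-handed (so a half turn about x gives the same grasp; the last joint's range is limited). The gripper opens to 88 mm and grips with 3 to 60 N. Pads are 18 mm wide; open, the fingers measure 123 mm over their backs; the gripper's body (75 mm by 187 mm) begins 45 mm behind the grasp point.
Start: joints at [-1.408, 0.313, 1.498, -0, 1.331, -0.223], TCP at [0.198, -0.486, 0.256] pointing down, gripper open.
Joint ranges: [-2.94, 2.94], [-0.97, 2.17], [0.19, 2.56], [-1.23, 4.37], [0.02, 3.11], [-2.88, 2.88]. Speed limits (rad/s): [2.39, 2.39, 3.01, 3.14, 3.14, 3.14].

INTERFACE

Orientations are given as a rotation vector (axis times angle).
In Python, from bench import arm gives the robot as it stands.
- The arm moves only by the shell command python3 -m crank 'ROWS' [OPENING] [FORCE]. ROWS is JSON, a list that holds one entry, the list of rows, each a list of 6 numbers: the shift along the tool's x, y, z in m, then the turn, a rotation vector about the tool's x, y, z in degrees. In form: [[[x, y, z, wx, wy, wz], ...]]. A call has 1 to 5 rows; each row shifts and turns the commanded pose from where the row before left it, along the tool's axes as they then stand; what a row does not reach is not made up. A row lasts 1/8 s, in which the tool goes at most 62.5 mm and 10.7 degrees, less where a joint would pass 70% of its speed; a pose out of reach is approached as far as the arm can. A call with a gripper value outside its range is refused whole. OPENING is the finger opening in m, from 0 to 0.0881, set as the call begins (- or left out, the last holds). The fingers move at their own pace and stop on an object; FORCE is the grip in N (left out, the last holds). Time passes only in rows, so rows that do not move let the fingers close. It gives the time, the measured TCP pose, the force and the opening at its end, in the units of the state.
- arm.sense(): the state, without advancing time (a new reading comes with each control period).
- arm.capture(name): name is "scene" or "top" or "wrist"; returns the picture (400x640x3 uint8, red, green, blue); there is no depth.
- arm.get_calibration(name): a dict with "fovy" (degrees; the focal length in pixels is half the picture's height over the tangent of half this angle, whatever the lens; pixels are square), "cx", "cy" (the principal point, pixels), "D" ([k1, k2, p1, p2, k3] as OpenCV has them; the pictures are not rectified), "eye" and "attitude" of the camera in the world. Camera axes: x right, y down, z forward; pixel columns grow to the right and rows downward; lengths in m; the calibration is good to about 2 mm. A picture is of the moment at which its call begins: read the wrist's pose just before it. get_calibration takes no time and is no camera call; for the wrist camera it gives the pose at the moment of the call.
- arm.sign_off(): hands the job in, once; it reports no verdict.
The state is a dict: "time": time; "joint_positions": joint angles; "joint_vel": joint speeds; "joint_torque": joint torques, N m; "position": TCP position; "orientation": TCP orientation; "force": force on the tool from outside, world axes, zero at the start; "ft_torque": the same for the moment, N m; "finger_gap": finger opening in m.
Only numpy, scipy, OpenCV 4.12 (cv2) and the standard library are available. Lean on these libraries where they do the work, as an engineer would, in place of code of your own. Each camera call takes 0.05 s, during which the arm holds its last target.

## Working session

There is one attempt and no reset: what is moved stays moved. The work goes in short steps, Python scripts to look and compute and a shell command to move; the robot and the scene stay as the last step left them, time stands still between calls to the robot, and variables do not carry over. Pictures are saved under pics/ and viewed, and the job is handed in when it is done.

```bash
ls; mkdir -p pics; python3 - <<'E'
from bench import arm
import cv2
print(arm.sense())
for n in ["scene","top","wrist"]:
    print(n,arm.get_calibration(n))
    cv2.imwrite(f"pics/{n}0.png",arm.capture(n)[:,:,::-1])
E
```

```text
pics
{'time': 0.0, 'joint_positions': array([-1.40838135e+00,  3.13434566e-01,  1.49844233e+00,  3.71098780e-06,
        1.33098865e+00, -2.23352321e-01]), 'joint_vel': array([-0.00141428, -0.00275116,  0.00124815,  0.00045119,  0.00145464,
        0.00025538]), 'joint_torque': array([-1.36079336e-03, -4.02210760e+01, -2.52271467e+01,  6.93939859e-02,
        3.52096197e-02, -8.88063119e-05]), 'position': array([ 0.19751706, -0.4861838 ,  0.25516698]), 'orientation': array([ 2.01063564,  0.39399458, -2.01054882]), 'force': array([ 0.4630256 , -0.61955322,  0.51221423]), 'ft_torque': array([-0.00909693,  0.01081078, -0.02242937]), 'finger_gap': 0.08805790323207799}
scene {'fovy': 51.93953037738172, 'cx': 308.29194384413813, 'cy': 205.65231046120155, 'D': array([-0.02656622,  0.        ,  0.        ,  0.        ,  0.        ]), 'eye': array([ 1.05809576, -0.69289815,  0.96156375]), 'attitude': array([-2.23602525, -0.77434745,  0.30092648])}
top {'fovy': 56.787264027171524, 'cx': 321.2874701367586, 'cy': 197.93881172711306, 'D': array([-0.01852978,  0.        ,  0.        ,  0.        ,  0.        ]), 'eye': array([0.41710716, 0.0278349 , 1.32742245]), 'attitude': array([-2.19424764,  2.15180715, -0.1404567 ])}
wrist {'fovy': 63.912577892730155, 'cx': 313.59348843786927, 'cy': 202.6402307866226, 'D': array([0.00432736, 0.        , 0.        , 0.        , 0.        ]), 'eye': array([ 0.27453709, -0.45501994,  0.38294744]), 'attitude': array([ 2.36988255, -1.59453032, -0.26693386])}
```

View pics/top0.png

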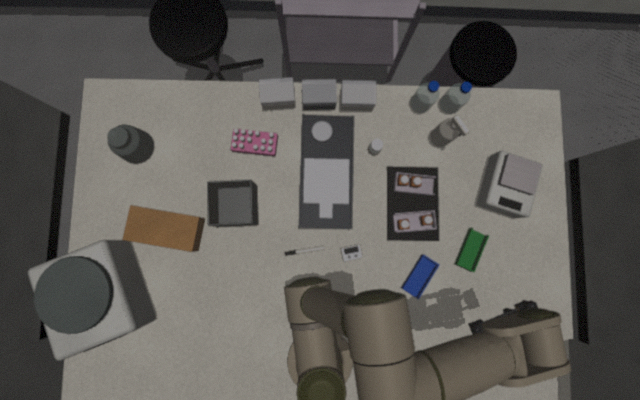

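View pics/scene0.png

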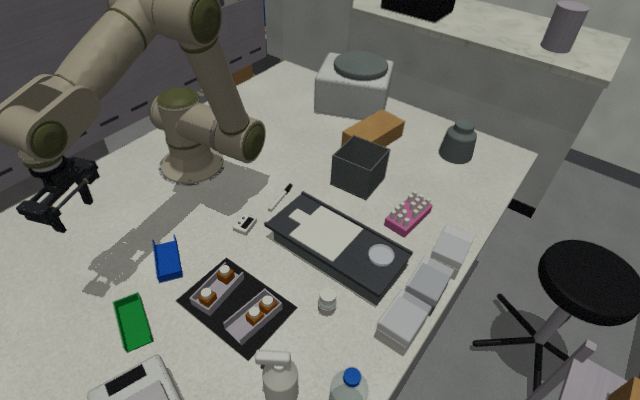

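View pics/wrist0.png

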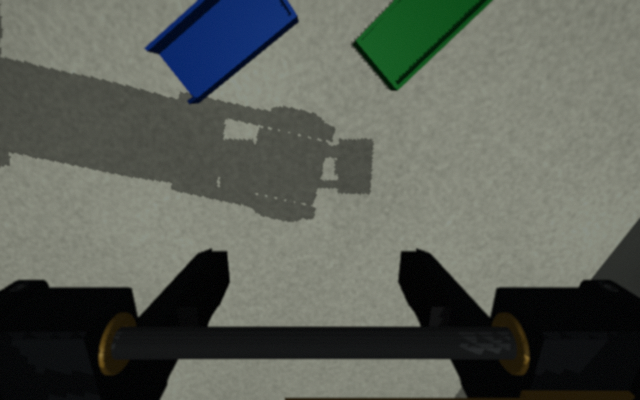

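```bash
cat > h.py <<'E'
import numpy as np, cv2
from scipy.spatial.transform import Rotation as R
from bench import arm
def K(c):
    f=200/np.tan(np.radians(c['fovy']/2)); return np.array([[f,0,c['cx']],[0,f,c['cy']],[0,0,1.]])
def px2w(c,uv,z):
    uv=np.array(uv,float).reshape(-1,1,2)
    n=cv2.undistortPoints(uv,K(c),c['D']).reshape(-1,2)
    d=R.from_rotvec(c['attitude']).apply(np.c_[n,np.ones(len(n))])
    e=c['eye']; t=(z-e[2])/d[:,2]
    return e+d*t[:,None]
def w2px(c,p):
    Rw=R.from_rotvec(c['attitude']).as_matrix().T
    rv=R.from_matrix(Rw).as_rotvec(); t=-Rw@c['eye']
    return cv2.projectPoints(np.array(p,float).reshape(-1,3),rv,t,K(c),c['D'])[0].reshape(-1,2)
def snap(n,name,crop=None,s=1):
    im=arm.capture(n)[:,:,::-1]
    if crop: x0,x1,y0,y1=crop; im=im[y0:y1,x0:x1]
    if s!=1: im=cv2.resize(im,None,fx=s,fy=s,interpolation=cv2.INTER_CUBIC)
    cv2.imwrite(f'pics/{name}.png',im)
# tool down with jaw direction (tool y) at world yaw a (deg); tool x = -z
def down(a):
    a=np.radians(a); x=np.array([0,0,-1.]); y=np.array([np.cos(a),np.sin(a),0]); return R.from_matrix(np.c_[x,y,np.cross(x,y)])
def st():
    s=arm.sense(); r=R.from_rotvec(s['orientation'])
    m=r.as_matrix()
    print('t %.2f'%s['time'],'p',np.round(s['position'],4),'x',np.round(m[:,0],3),'y',np.round(m[:,1],3),'yaw %.1f'%np.degrees(np.arctan2(m[1,1],m[0,1])),'F',np.round(s['force'],1),'gap %.4f'%s['finger_gap'],'q',np.round(s['joint_positions'],2))
    return s['position'],r
def delta(pt,rt):
    p,r=st()
    print('tool shift mm',np.round(r.inv().apply(np.array(pt)-p)*1000,1),'turn deg',np.round(np.degrees((r.inv()*rt).as_rotvec()),2))
E
python3 - <<'E'
import cv2
im=cv2.imread('pics/top0.png')
a=im[150:260,370:460];cv2.imwrite('pics/t1.png',cv2.resize(a,None,fx=5,fy=5,interpolation=cv2.INTER_CUBIC)) 
a=im[100:270,190:380];cv2.imwrite('pics/t2.png',cv2.resize(a,None,fx=3.5,fy=3.5,interpolation=cv2.INTER_CUBIC))
from h import *
st()
c=arm.get_calibration('top')
print(np.round(px2w(c,[[387,167],[438,168],[439,240],[387,240]],0.003),3))
E
```

```text
t 0.15 p [ 0.1975 -0.4863  0.2553] x [-0.     0.001 -1.   ] y [ 0.376 -0.926 -0.001] yaw -67.9 F [-0.3 -0.1  0.1] gap 0.0880 q [-1.41  0.31  1.5   0.    1.33 -0.22]
[[ 0.683 -0.233  0.003]
 [ 0.684 -0.421  0.003]
 [ 0.421 -0.42   0.003]
 [ 0.418 -0.233  0.003]]
```

View pics/t1.png

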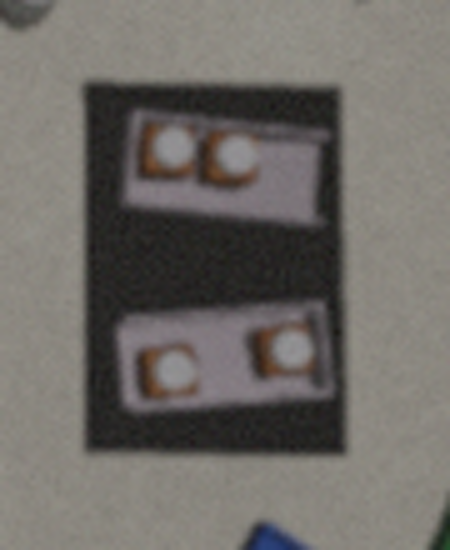

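View pics/t2.png

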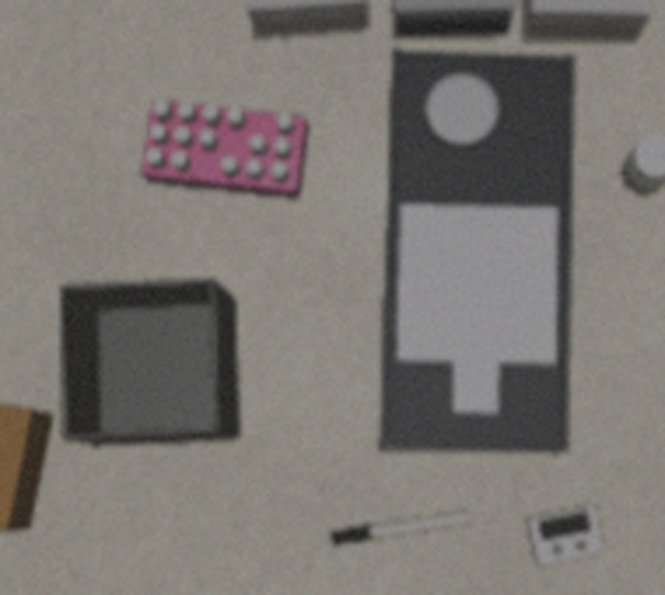

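```bash
python3 -m crank '[[[-0.029,-0.01,-0.0585,0,0,0],[-0.029,-0.01,-0.0585,0,0,0],[-0.029,-0.01,-0.0585,0,0,0],[-0.029,-0.01,-0.0585,0,0,0],[-0.029,-0.01,-0.0585,0,0,0]]]'
python3 -m crank '[[[0,0,0,7.4,0,0],[0,0,0,7.4,0,0],[0,0,0,7.4,0,0],[0,0,0,0,0,0]]]'
python3 - <<'E'
from h import *
st(); snap('wrist','w1')
E
```

```text
time: 0.78
position: [0.4375, -0.3371, 0.3937]
orientation: [2.01, 0.393, -2.01]
force: [0.4, -0.1, -0.6]
finger_gap: 0.0881
time: 1.27
position: [0.4362, -0.3384, 0.3927]
orientation: [-2.221, 0.0, 2.221]
force: [-0.3, 0.9, -0.5]
finger_gap: 0.0881
t 1.27 p [ 0.4362 -0.3384  0.3927] x [-0.  0. -1.] y [-0.001 -1.    -0.   ] yaw -90.0 F [-0.3  0.9 -0.5] gap 0.0881 q [-0.87  0.33  1.13  0.    1.69  0.7 ]
```

View pics/w1.png

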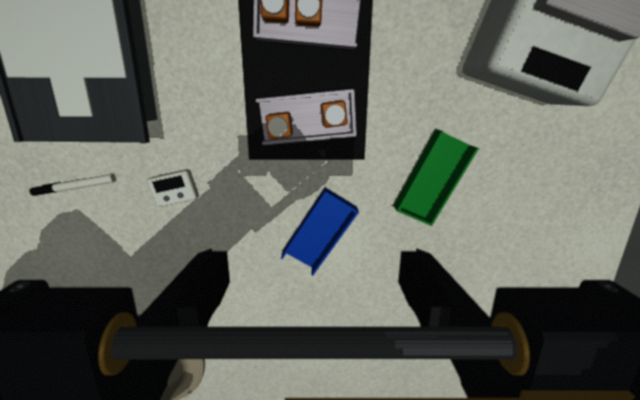

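```bash
python3 - <<'E'
import cv2
im=cv2.imread('pics/w1.png')
cv2.imwrite('pics/w1c.png',cv2.resize(im[0:165,230:380],None,fx=3.6,fy=3.6,interpolation=cv2.INTER_CUBIC))
E
```

```text
(no output)
```

View pics/w1c.png

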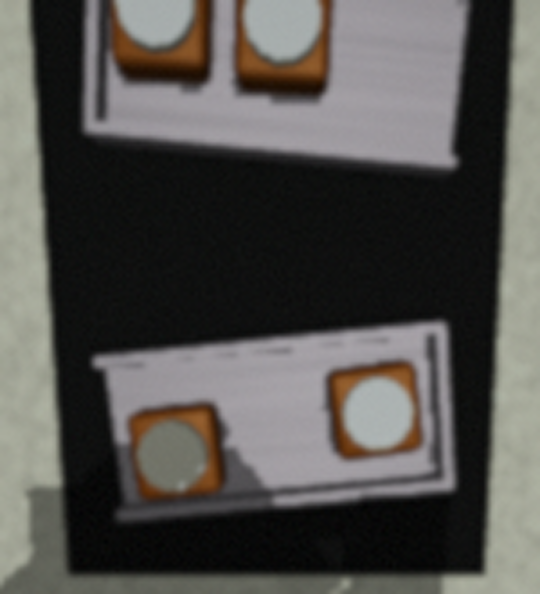

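```bash
python3 - <<'E'
from h import *
w=arm.get_calibration('wrist'); t=arm.get_calibration('top'); s=arm.get_calibration('scene')
def rep(n,P):
    print(n,np.round(P,4).tolist())
    d=np.linalg.norm(np.roll(P,-1,0)-P,axis=1); print('  edges',np.round(d,4),'ctr',np.round(P.mean(0),4), 'yaws',np.round(np.degrees(np.arctan2(*(np.roll(P,-1,0)-P)[:,1::-1].T)),1))
f=lambda pts,o,sc:np.array(pts,float)/sc+np.array(o)-0.5+0.5/sc
rep('near w',px2w(w,f([(95,357),(445,322),(455,490),(118,520)],(230,0),3.6),0.033))
rep('near t',px2w(t,f([(118,322),(325,300),(332,398),(128,412)],(370,150),5),0.033))
rep('far t',px2w(t,f([(135,108),(330,132),(325,222),(125,207)],(370,150),5),0.033))
rep('deck t',px2w(t,f([(395,52),(573,57),(567,450),(380,450)],(190,100),3.5),0.064))
rep('cover t',px2w(t,f([(398,205),(558,207),(555,363),(397,360)],(190,100),3.5),0.064))
rep('tab t',px2w(t,f([(453,362),(500,362),(499,413),(453,412)],(190,100),3.5),0.064))
rep('box rim t',px2w(t,f([(62,288),(213,281),(220,437),(64,440)],(190,100),3.5),0.13))
im=cv2.imread('pics/scene0.png')
cv2.imwrite('pics/s1.png',cv2.resize(im[120:220,310:430],None,fx=5,fy=5,interpolation=cv2.INTER_CUBIC))
im=cv2.imread('pics/top0.png')
cv2.imwrite('pics/t3.png',cv2.resize(im[170:240,195:270],None,fx=7,fy=7,interpolation=cv2.INTER_CUBIC))
E
```

```text
near w [[0.5107, -0.2555, 0.033], [0.5242, -0.3955, 0.033], [0.4583, -0.4024, 0.033], [0.4456, -0.2614, 0.033]]
  edges [0.1406 0.0663 0.1416 0.0654] ctr [ 0.4847 -0.3287  0.033 ] yaws [ -84.5 -174.    95.1    5.2]
near t [[0.5095, -0.249, 0.033], [0.5279, -0.3962, 0.033], [0.4589, -0.4002, 0.033], [0.4465, -0.2559, 0.033]]
  edges [0.1484 0.0691 0.1448 0.0634] ctr [ 0.4857 -0.3253  0.033 ] yaws [ -82.9 -176.7   94.9    6.2]
far t [[0.6626, -0.2617, 0.033], [0.6484, -0.4017, 0.033], [0.5835, -0.3971, 0.033], [0.5912, -0.2542, 0.033]]
  edges [0.1408 0.0651 0.1431 0.0718] ctr [ 0.6214 -0.3287  0.033 ] yaws [-95.8 175.9  86.9  -6. ]
deck t [[0.8521, 0.0774, 0.064], [0.8515, -0.1022, 0.064], [0.4559, -0.0998, 0.064], [0.4525, 0.0823, 0.064]]
  edges [0.1796 0.3956 0.1821 0.3997] ctr [ 0.653  -0.0106  0.064 ] yaws [-90.2 179.6  91.1  -0.7]
cover t [[0.6953, 0.0706, 0.064], [0.6969, -0.0885, 0.064], [0.5409, -0.0871, 0.064], [0.5407, 0.0679, 0.064]]
  edges [0.1591 0.156  0.155  0.1546] ctr [ 0.6184 -0.0093  0.064 ] yaws [-89.4 179.5  90.1   1. ]
tab t [[0.5398, 0.013, 0.064], [0.5408, -0.0331, 0.064], [0.4907, -0.0329, 0.064], [0.4908, 0.0121, 0.064]]
  edges [0.0461 0.0501 0.0449 0.049 ] ctr [ 0.5155 -0.0102  0.064 ] yaws [-88.8 179.7  89.9   1.1]
box rim t [[0.5952, 0.3791, 0.13], [0.6047, 0.2391, 0.13], [0.4597, 0.2269, 0.13], [0.4541, 0.3699, 0.13]]
  edges [0.1404 0.1455 0.1431 0.1414] ctr [0.5284 0.3037 0.13  ] yaws [ -86.1 -175.2   92.2    3.7]
```

View pics/s1.png

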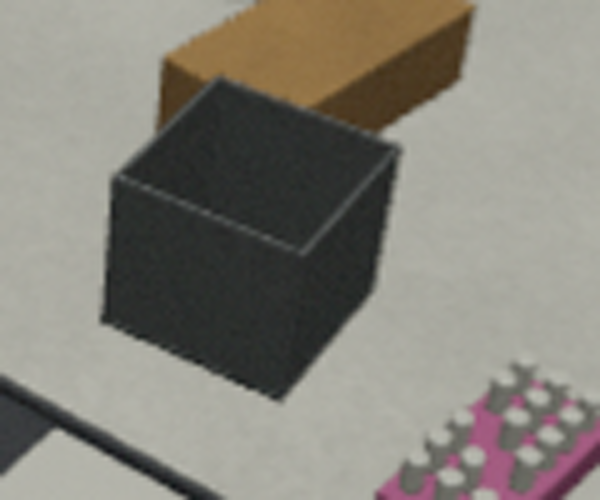

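View pics/t3.png

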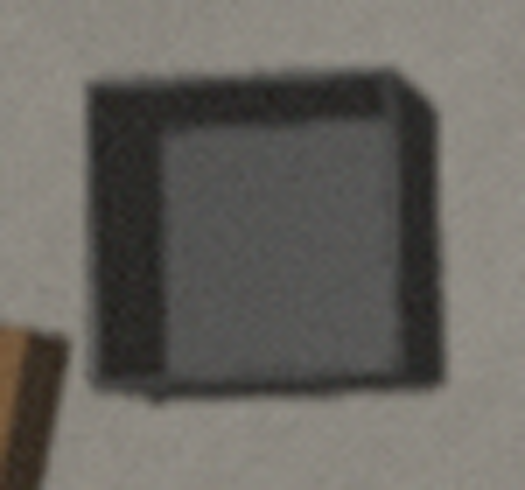

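```bash
cat >> h.py <<'E'
f=lambda pts,o,sc:np.array(pts,float)/sc+np.array(o)-0.5+0.5/sc
def rep(n,P):
    print(n,np.round(P,4)[:,:2].tolist())
    E=np.roll(P,-1,0)-P
    print('  edges',np.round(np.linalg.norm(E,axis=1),4),'ctr',np.round(P.mean(0),4), 'yaws',np.round(np.degrees(np.arctan2(E[:,1],E[:,0])),1))
E
python3 - <<'E'
from h import *
t=arm.get_calibration('top'); s=arm.get_calibration('scene')
rep('rim s',px2w(s,f([(113,176),(305,252),(400,148),(222,78)],(310,120),5),0.13))
rep('base s',px2w(s,f([(103,320),(280,400),(375,290)],(310,120),5),0.0))
rep('rim t',px2w(t,f([(90,82),(390,72),(405,380),(95,390)],(195,170),7),0.13))
delta([.4847,-.3277,.12],down(-174.5))
E
```

```text
rim s [[0.465, 0.2277], [0.6062, 0.2405], [0.5982, 0.3765], [0.4591, 0.3687]]
  edges [0.1418 0.1363 0.1393 0.1412] ctr [0.5321 0.3033 0.13  ] yaws [   5.2   93.4 -176.8  -87.6]
base s [[0.4636, 0.2306], [0.6057, 0.2395], [0.5978, 0.3815]]
  edges [0.1424 0.1422 0.202 ] ctr [ 0.5557  0.2839 -0.    ] yaws [   3.6   93.2 -131.7]
rim t [[0.5973, 0.379], [0.6049, 0.2398], [0.4617, 0.2272], [0.4543, 0.3692]]
  edges [0.1394 0.1437 0.1422 0.1433] ctr [0.5296 0.3038 0.13  ] yaws [ -86.9 -175.    93.     3.9]
t 1.32 p [ 0.4361 -0.3384  0.3927] x [-0.  0. -1.] y [ 0.001 -1.    -0.   ] yaw -89.9 F [-0.3 -0.2 -0.2] gap 0.0879 q [-0.87  0.33  1.13  0.    1.69  0.7 ]
tool shift mm [272.7 -10.6 -48.6] turn deg [8.456e+01 3.000e-02 0.000e+00]
```

```bash
python3 -m crank '[[[0.03,0,0,10.5,0,0],[0.03,0,0,10.5,0,0],[0.03,0,0,10.5,0,0],[0.03,0,0,10.5,0,0],[0.03,0,0,10.5,0,0]]]' >/dev/null
python3 -m crank '[[[0.03,0,0,10.5,0,0],[0.03,0,0,10.5,0,0],[0.03,0,0,10.6,0,0],[0,0,0,0,0,0]]]' >/dev/null
python3 - <<'E'
from h import *
delta([.4847,-.3285,.022],down(-174.8)); snap('top','t4',(360,460,150,260),5)
snap('wrist','w2')
E
```

```text
t 2.45 p [ 0.4355 -0.3378  0.1513] x [-0.003  0.003 -1.   ] y [-0.995 -0.105  0.002] yaw -174.0 F [-0.1  0.1  1.2] gap 0.0882 q [-0.87  0.47  1.55 -0.    1.12  2.16]
tool shift mm [129.2 -50.2   3.7] turn deg [ 0.81  0.2  -0.13]
```

View pics/w2.png

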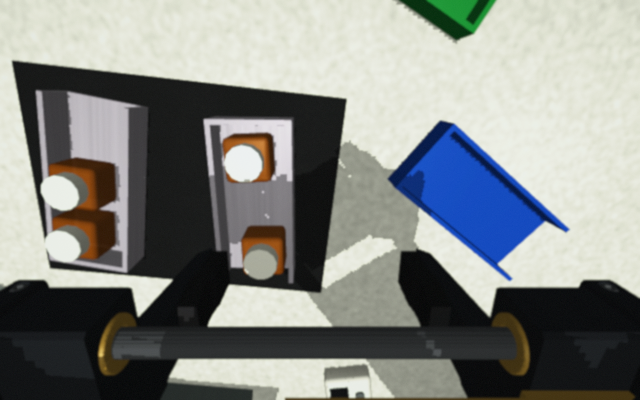

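```bash
python3 -m crank '[[[0,-0.025,0.002,0.8,0.2,-0.1],[0,-0.025,0.0015,0,0,0],[0.03,0,0,0,0,0],[0.02,0,0,0,0,0],[0,0,0,0,0,0]]]' 
python3 - <<'E'
from h import *
delta([.4847,-.3285,.022],down(-174.8)); 
snap('wrist','w3')
E
```

```text
time: 3.18
position: [0.4857, -0.3304, 0.1032]
orientation: [-1.279, 1.166, 1.273]
force: [-0.4, 0.9, 0.3]
finger_gap: 0.0883
t 3.17 p [ 0.4857 -0.3304  0.1032] x [ 0.002 -0.003 -1.   ] y [-0.996 -0.09  -0.001] yaw -174.8 F [-0.4  0.9  0.3] gap 0.0883 q [-0.8   0.6   1.48 -0.    1.05  2.26]
tool shift mm [81.2  1.   2.2] turn deg [-0.02 -0.18  0.08]
```

View pics/w3.png

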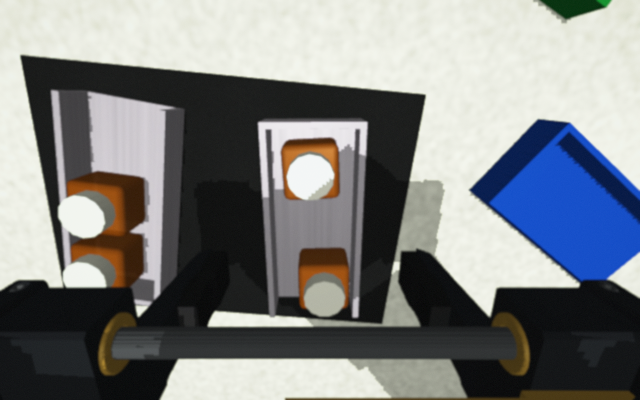

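```bash
python3 -m crank '[[[0.03,0.001,0.002,0,0,0],[0.03,0,0,0,0,0],[0.012,0,0,0,0,0],[0.007,0,0,0,0,0],[0,0,0,0,0,0]]]' 
python3 - <<'E'
from h import *
delta([.4847,-.3285,.022],down(-174.8)); 
E
```

```text
time: 3.85
position: [0.485, -0.3291, 0.0247]
orientation: [-1.278, 1.168, 1.27]
force: [-0.1, -0.0, 0.3]
finger_gap: 0.0879
t 3.85 p [ 0.485  -0.3291  0.0247] x [ 0.003 -0.004 -1.   ] y [-0.996 -0.088 -0.002] yaw -175.0 F [-0.1 -0.   0.3] gap 0.0879 q [-0.8   0.71  1.53 -0.    0.89  2.26]
tool shift mm [2.7 0.3 0.6] turn deg [-0.18 -0.25  0.14]
```

```bash
python3 -m crank '[[[0.0025,0,0,0,0,0],[0,0,0,0,0,0],[0,0,0,0,0,0],[0,0,0,0,0,0],[0,0,0,0,0,0]]]' 0.05 30
python3 -m crank '[[[0,0,0,0,0,0],[0,0,0,0,0,0]]]' 0.05 40

```

```text
time: 4.47
position: [0.4849, -0.3289, 0.0218]
orientation: [-1.277, 1.168, 1.27]
force: [-0.2, 0.4, 3.3]
finger_gap: 0.0659
time: 4.72
position: [0.4849, -0.3289, 0.0218]
orientation: [-1.277, 1.168, 1.27]
force: [-0.6, 0.3, 5.1]
finger_gap: 0.0655
```

```bash
python3 -m crank '[[[-0.01,0,0,0,0,0],[-0.02,0,0,0,0,0],[-0.03,0,0,0,0,0],[-0.04,0,0,0,0,0],[-0.04,0,0,0,0,0]]]' 
python3 -m crank '[[[-0.04,0,0,0,0,0],[-0.04,0,0,0,0,0],[-0.02,0,0,0,0,0],[-0.01,0,0,0,0,0],[0,0,0,0,0,0]]]' 
python3 - <<'E'
from h import *
st(); 
snap('wrist','w4')
a=190-(-90)  # tool z angle = yaw-90 -> yaw=280=-80
delta([.584,.313,.27],down(-80))
E
```

```text
time: 5.35
position: [0.484, -0.328, 0.1625]
orientation: [-1.275, 1.168, 1.271]
force: [0.5, -0.6, -2.3]
finger_gap: 0.0656
time: 5.98
position: [0.484, -0.3279, 0.2712]
orientation: [-1.276, 1.168, 1.271]
force: [0.4, -0.7, -2.9]
finger_gap: 0.0659
t 5.97 p [ 0.484  -0.3279  0.2712] x [ 0.002 -0.003 -1.   ] y [-0.996 -0.087 -0.001] yaw -175.0 F [ 0.4 -0.7 -2.9] gap 0.0659 q [-0.8   0.43  1.28 -0.    1.42  2.26]
t 6.03 p [ 0.484  -0.3278  0.2705] x [ 0.001 -0.002 -1.   ] y [-0.996 -0.087 -0.001] yaw -175.0 F [ 0.3 -1.1 -3.2] gap 0.0656 q [-0.8   0.44  1.29 -0.    1.42  2.26]
tool shift mm [  -0.8 -155.6  629.6] turn deg [-9.5e+01 -1.3e-01 -8.0e-02]
```

View pics/w4.png

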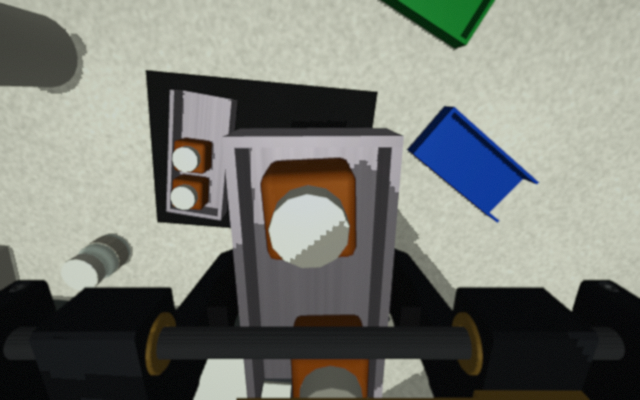

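```bash
python3 -m crank '[[[0,0,0,-4,0,0],[0,0,0,-8,0,0],[0,0,0,-10.5,0,0],[0,0,0,-10.5,0,0],[0,0,0,-10.5,0,0]]]' >/dev/null
python3 -m crank '[[[0,0,0,-10.5,0,0],[0,0,0,-10.5,0,0],[0,0,0,-10.5,0,0],[0,0,0,-10,0,0],[0,0,0,-6,0,0]]]' >/dev/null
python3 -m crank '[[[0,0,0,-4,0,0],[0,0,0,0,0,0]]]'
python3 - <<'E'
from h import *
delta([.584,.313,.27],down(-80))
E
```

```text
time: 7.52
position: [0.484, -0.3278, 0.2703]
orientation: [2.13, 0.184, -2.129]
force: [-0.6, -0.2, -1.6]
finger_gap: 0.0658
t 7.53 p [ 0.484  -0.3278  0.2703] x [ 0.001 -0.002 -1.   ] y [ 0.173 -0.985  0.002] yaw -80.0 F [-0.6 -0.2 -1.6] gap 0.0658 q [-0.8   0.44  1.29 -0.    1.42  0.6 ]
tool shift mm [  -0.8 -613.8 -209.4] turn deg [-0.03 -0.01 -0.11]
```

```bash
python3 -m crank '[[[0,-0.01,-0.0034,0,0,0],[0,-0.02,-0.0068,0,0,0],[0,-0.03,-0.0102,0,0,0],[0,-0.04,-0.0136,0,0,0],[0,-0.05,-0.017,0,0,0]]]' >/dev/null
python3 -m crank '[[[0,-0.055,-0.0188,0,0,0],[0,-0.055,-0.0188,0,0,0],[0,-0.055,-0.0188,0,0,0],[0,-0.055,-0.0188,0,0,0],[0,-0.055,-0.0188,0,0,0]]]' >/dev/null
python3 -m crank '[[[0,-0.05,-0.017,0,0,0],[0,-0.045,-0.0153,0,0,0],[0,-0.035,-0.0119,0,0,0],[0,-0.025,-0.0085,0,0,0],[0,-0.02,-0.0068,0,0,0]]]' >/dev/null
python3 -m crank '[[[0,-0.01,-0.0034,0,0,0],[0,-0.003,-0.0014,0,0,0],[0,0,0,0,0,0]]]'
python3 - <<'E'
from h import *
delta([.584,.313,.199],down(-80)); snap('scene','s2',(250,450,50,250),3)
E
```

```text
time: 9.78
position: [0.5837, 0.3118, 0.2696]
orientation: [2.13, 0.182, -2.127]
force: [-0.3, -0.5, -2.6]
finger_gap: 0.0658
t 9.78 p [0.5837 0.3118 0.2696] x [ 0.002 -0.003 -1.   ] y [ 0.173 -0.985  0.004] yaw -80.0 F [-0.3 -0.5 -2.6] gap 0.0658 q [ 0.32  0.62  0.99 -0.    1.52  1.71]
tool shift mm [70.6 -1.4 -0.4] turn deg [-0.01 -0.08 -0.21]
```

View pics/s2.png

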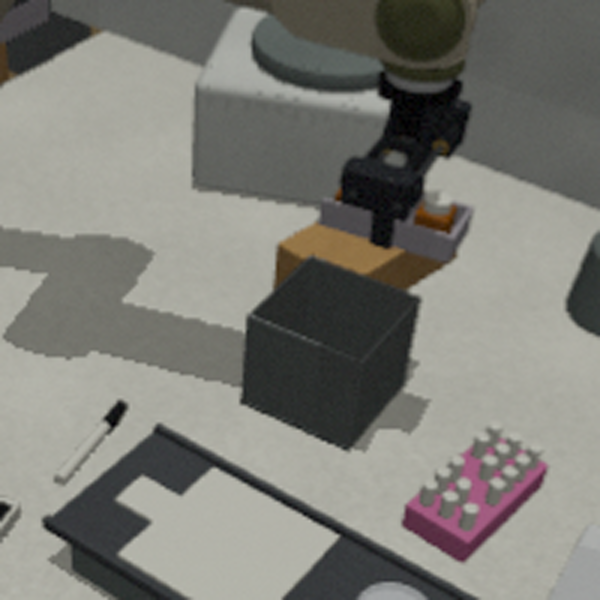

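```bash
python3 -m crank '[[[0.01,-0.001,0,0,0,0],[0.02,0,0,0,0,0],[0.02,0,0,0,0,0],[0.013,0,0,0,0,0],[0,0,0,0,0,0]]]' >/dev/null
python3 -m crank '[[[0,0,0,0,5,0],[0,0,0,0,10,0],[0,0,0,0,10,0],[0,0,0,0,10,0],[0,0,0,0,10,0]]]'
python3 - <<'E'
from h import *
st(); snap('scene','s3',(250,450,50,250),3)
E
```

```text
time: 11.08
position: [0.5838, 0.3131, 0.2084]
orientation: [2.834, 0.248, -1.162]
force: [2.6, -1.5, -2.8]
finger_gap: 0.0657
t 11.07 p [0.5838 0.3131 0.2084] x [ 0.701  0.123 -0.702] y [ 0.174 -0.985  0.002] yaw -80.0 F [ 2.6 -1.5 -2.8] gap 0.0657 q [ 0.36  0.4   1.7  -0.49  0.29  2.17]
```

View pics/s3.png

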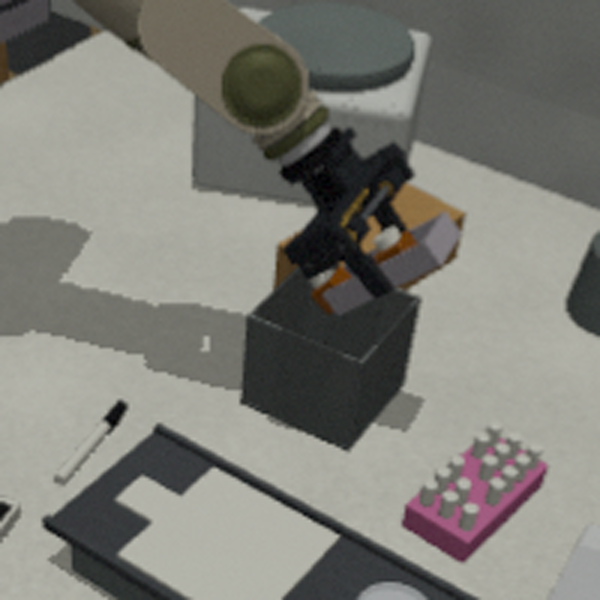

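```bash
python3 -m crank '[[[0,0,0,0,0,0],[0,0,0,0,0,0],[0,0,0,0,0,0],[0,0,0,0,0,0],[0,0,0,0,0,0]]]'
python3 - <<'E'
from h import *
st(); snap('scene','s4',(250,450,50,250),3); snap('wrist','w5')
E
```

```text
time: 11.75
position: [0.584, 0.3127, 0.2066]
orientation: [2.828, 0.244, -1.172]
force: [0.0, 1.4, -2.0]
finger_gap: 0.0657
t 11.75 p [0.584  0.3127 0.2066] x [ 0.697  0.119 -0.708] y [ 0.173 -0.985  0.004] yaw -80.0 F [ 0.   1.4 -2. ] gap 0.0657 q [ 0.36  0.41  1.69 -0.48  0.3   2.17]
```

View pics/s4.png

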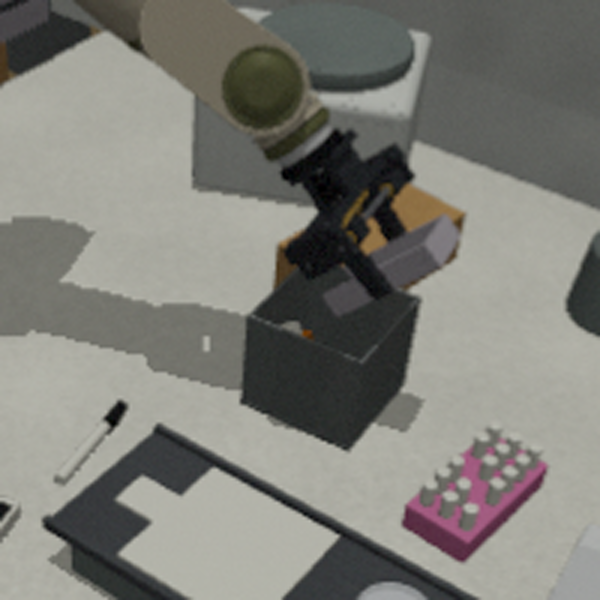

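View pics/w5.png

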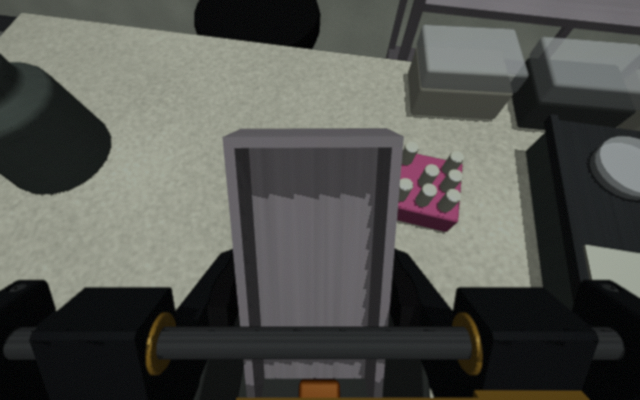

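```bash
python3 -m crank '[[[0,0,0,0,-5,0],[0,0,0,0,-10,0],[0,0,0,0,-10,0],[0,0,0,0,-10,0],[0,0,0,0,-10,0]]]'
python3 -m crank '[[[-0.03,0,0,0,0,0],[-0.03,0,0,0,0,0],[0,0,-0.03,0,0,0],[0,0,-0.03,0,0,0],[0,0,0,0,0,0]]]'
python3 - <<'E'
from h import *
st(); snap('scene','s5',(250,450,50,250),3); snap('wrist','w6');snap('top','t5',(180,480,100,270),2.6)
E
```

```text
time: 12.48
position: [0.5839, 0.3128, 0.2074]
orientation: [2.124, 0.182, -2.133]
force: [0.7, 0.3, -1.2]
finger_gap: 0.066
time: 13.1
position: [0.6441, 0.3231, 0.2648]
orientation: [2.128, 0.181, -2.13]
force: [-0.9, 0.5, -2.7]
finger_gap: 0.0659
t 13.10 p [0.6441 0.3231 0.2648] x [-0.001 -0.004 -1.   ] y [ 0.173 -0.985  0.004] yaw -80.1 F [-0.9  0.5 -2.7] gap 0.0659 q [ 0.3   0.79  0.71 -0.    1.64  1.7 ]
```

View pics/s5.png

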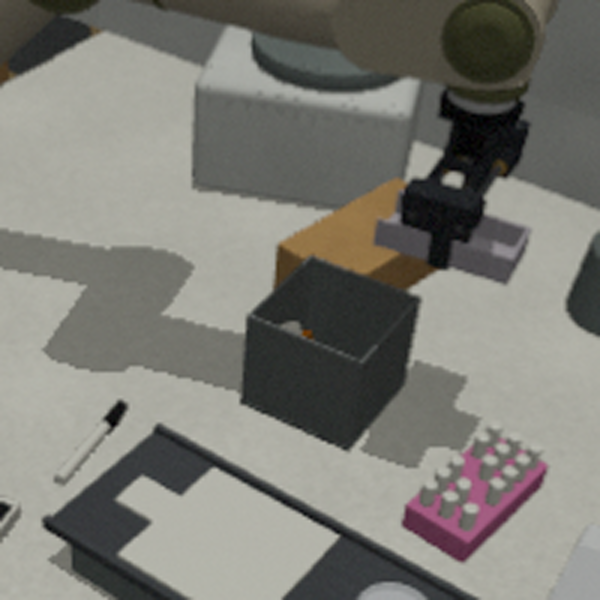

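View pics/w6.png

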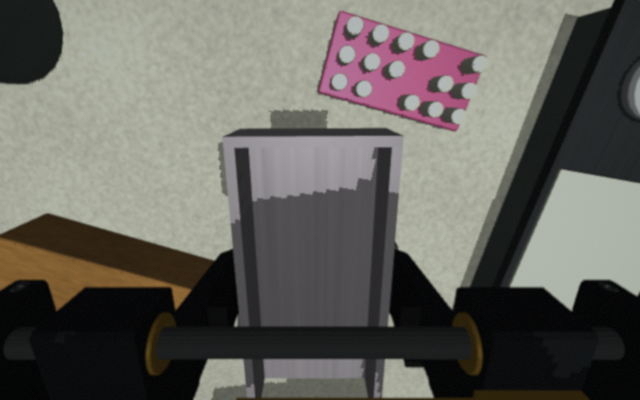

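View pics/t5.png

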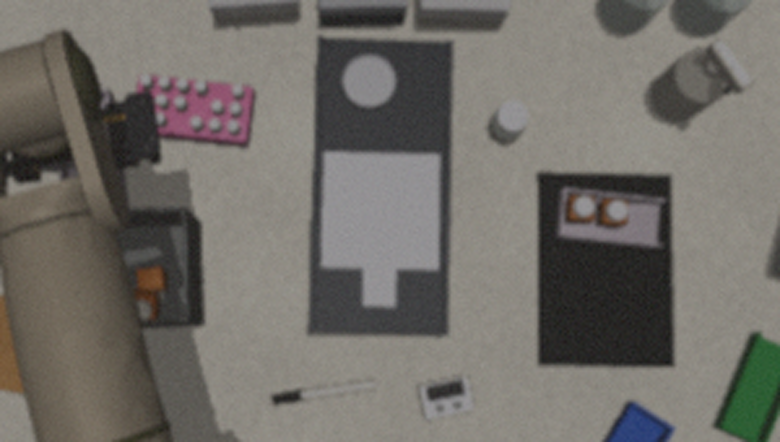

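```bash
A='x'; python3 -m crank '[[[0,0.03,0.013,0,0,0],[0,0.051,0.0225,0,0,0],[0,0.051,0.0225,0,0,0],[0,0.051,0.0225,0,0,0],[0,0.051,0.0225,0,0,0]]]' >/dev/null
python3 -m crank '[[[0,0.051,0.0225,0,0,0],[0,0.051,0.0225,0,0,0],[0,0.051,0.0225,0,0,0],[0,0.051,0.0225,0,0,0],[0,0.051,0.0225,0,0,0]]]' >/dev/null
python3 -m crank '[[[0,0.051,0.0225,0,0,0],[0,0.05,0.022,0,0,0],[0,0.02,0.009,0,0,0],[0,0,0,5,0,0],[0,0,0,10,0,0]]]' >/dev/null
python3 -m crank '[[[0,0,0,10.5,0,0],[0,0,0,10.5,0,0],[0,0,0,10.5,0,0],[0,0,0,10.5,0,0],[0,0,0,10.5,0,0]]]' >/dev/null
python3 -m crank '[[[0,0,0,10.5,0,0],[0,0,0,10.5,0,0],[0,0,0,6,0,0],[0,0,0,0,0,0]]]'
python3 - <<'E'
from h import *
delta([.4847,-.3289,.023],down(-174.8)); snap('wrist','w7');snap('top','t6',(340,480,130,270),4)
E
```

```text
time: 16.25
position: [0.4837, -0.323, 0.2696]
orientation: [-1.284, 1.164, 1.278]
force: [-0.1, -0.3, -1.8]
finger_gap: 0.0659
t 16.25 p [ 0.4837 -0.323   0.2696] x [ 0.001 -0.004 -1.   ] y [-0.995 -0.097 -0.   ] yaw -174.4 F [-0.1 -0.3 -1.8] gap 0.0659 q [-0.79  0.43  1.3  -0.    1.41  2.26]
tool shift mm [246.6  -0.3  -4.9] turn deg [ 0.39 -0.25  0.03]
```

View pics/w7.png

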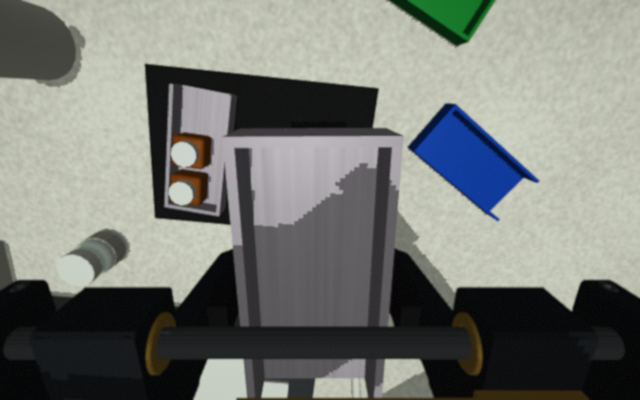

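View pics/t6.png

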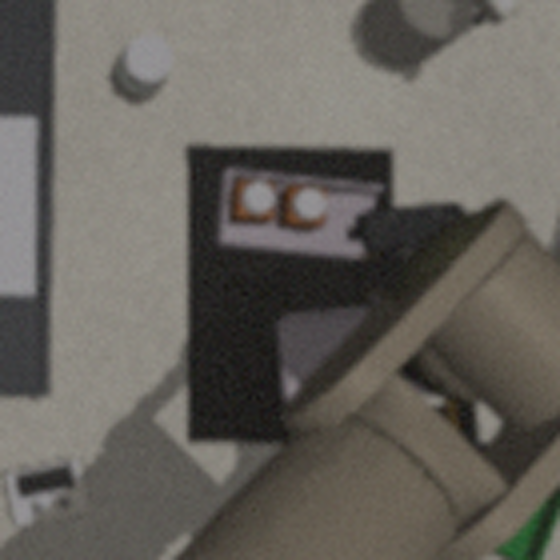

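```bash
python3 -m crank '[[[0.03,0,-0.005,0.4,-0.25,0],[0.055,0,0,0,0,0],[0.055,0,0,0,0,0],[0.04,0,0,0,0,0],[0.03,0,0,0,0,0]]]'
python3 -m crank '[[[0.015,0,0,0,0,0],[0.008,0,0,0,0,0],[0,0,0,0,0,0],[0,0,0,0,0,0]]]'
python3 - <<'E'
from h import *
delta([.4847,-.3289,.022],down(-174.8))
E
```

```text
time: 16.98
position: [0.4838, -0.3284, 0.0575]
orientation: [-1.274, 1.165, 1.277]
force: [0.5, -0.7, -1.5]
finger_gap: 0.0655
time: 17.48
position: [0.4845, -0.3294, 0.0372]
orientation: [-1.276, 1.166, 1.273]
force: [-0.1, 0.1, -1.2]
finger_gap: 0.0656
t 17.48 p [ 0.4845 -0.3294  0.0372] x [ 0.001 -0.001 -1.   ] y [-0.996 -0.089 -0.001] yaw -174.9 F [-0.1  0.1 -1.2] gap 0.0656 q [-0.8   0.69  1.53  0.    0.92  2.26]
tool shift mm [15.2 -0.3  0.5] turn deg [-0.12 -0.06  0.06]
```

```bash
python3 -m crank '[[[0.008,0,0,0,0,0],[0.005,0,0,0,0,0],[0.002,0,0,0,0,0],[0,0,0,0,0,0]]]'
python3 -m crank '[[[0,0,0,0,0,0],[0,0,0,0,0,0],[0,0,0,0,0,0],[0,0,0,0,0,0]]]' 0.088
python3 -m crank '[[[-0.02,0,0,0,0,0],[-0.05,0,0,0,0,0],[-0.06,0,0,0,0,0],[-0.06,0,0,0,0,0],[-0.04,0,0,0,0,0]]]'
python3 - <<'E'
from h import *
st(); snap('wrist','w8')
E
```

```text
time: 17.98
position: [0.484, -0.329, 0.0218]
orientation: [-1.274, 1.166, 1.275]
force: [-4.6, 4.1, 7.8]
finger_gap: 0.0658
time: 18.48
position: [0.4841, -0.3291, 0.021]
orientation: [-1.274, 1.166, 1.274]
force: [0.5, -0.3, 0.7]
finger_gap: 0.0877
time: 19.1
position: [0.4842, -0.3292, 0.2542]
orientation: [-1.277, 1.166, 1.272]
force: [-0.2, -1.0, 0.1]
finger_gap: 0.0883
t 19.10 p [ 0.4842 -0.3292  0.2542] x [ 0.002 -0.002 -1.   ] y [-0.996 -0.088 -0.002] yaw -174.9 F [-0.2 -1.   0.1] gap 0.0883 q [-0.8   0.45  1.31  0.    1.38  2.26]
```

View pics/w8.png

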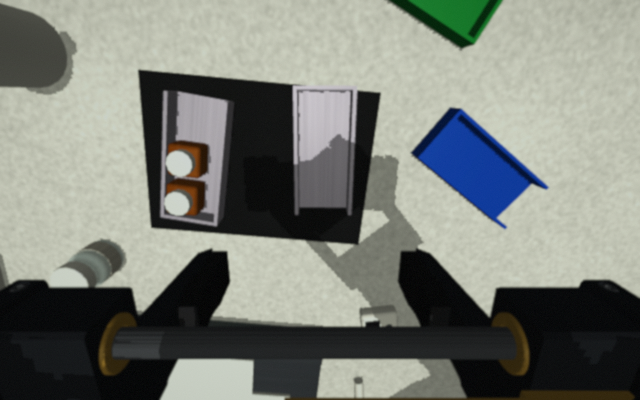

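```bash
python3 - <<'E'
import cv2
im=cv2.imread('pics/w8.png')
cv2.imwrite('pics/w8c.png',cv2.resize(im[75:240,140:260],None,fx=5,fy=5,interpolation=cv2.INTER_CUBIC)[:,:])
E
```

```text
(no output)
```

View pics/w8c.png

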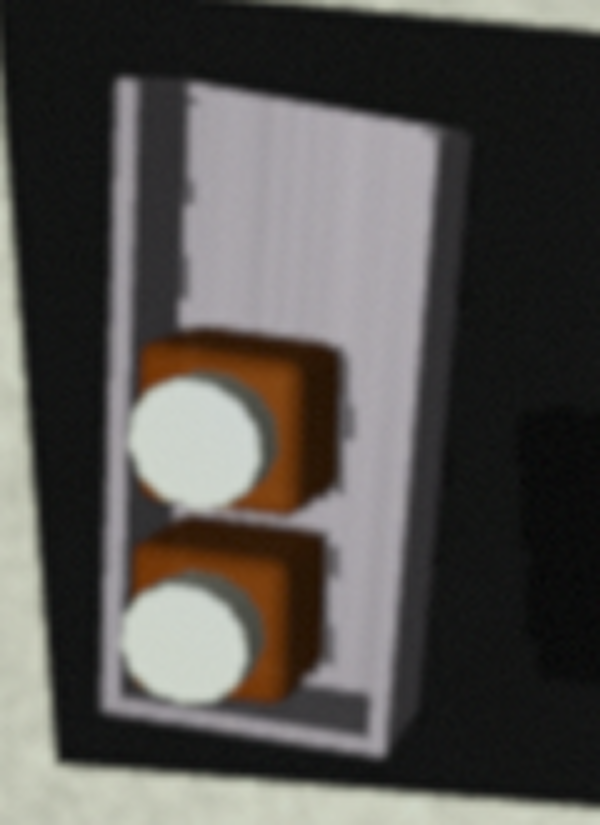

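```bash
python3 - <<'E'
from h import *
w=arm.get_calibration('wrist')
rep('far w',px2w(w,f([(115,77),(441,127),(388,757),(101,712)],(140,75),5),0.033))
delta([.62,-.33,.2],down(0))
E
```

```text
far w [[0.65, -0.4051], [0.5821, -0.4012], [0.5942, -0.256], [0.6621, -0.2614]]
  edges [0.068  0.1458 0.068  0.1442] ctr [ 0.6221 -0.3309  0.033 ] yaws [176.8  85.2  -4.5 -94.8]
t 19.15 p [ 0.4852 -0.3301  0.2589] x [ 0.007 -0.007 -1.   ] y [-0.996 -0.089 -0.006] yaw -174.9 F [ 0.2 -0.9  4. ] gap 0.0882 q [-0.8   0.44  1.3   0.    1.38  2.26]
tool shift mm [  59.9 -133.9  -11.4] turn deg [-174.92   -0.59   -0.65]
```

```bash
for i in 1; do python3 -m crank '[[[0,0,0,-10.6,0,0],[0,0,0,-10.6,0,0],[0,0,0,-10.6,0,0],[0,0,0,-10.6,0,0],[0,0,0,-10.6,0,0]]]' >/dev/null; done
python3 -m crank '[[[0,0,0,-10.6,0,0],[0,0,0,-10.6,0,0],[0,0,0,-10.6,0,0],[0,0,0,-10.6,0,0],[0,0,0,-10.6,0,0]]]' >/dev/null
python3 -m crank '[[[0,0,0,-10.6,0,0],[0,0,0,-10.6,0,0],[0,0,0,-10.6,0,0],[0,0,0,-10.6,0,0],[0,0,0,-10.6,0,0]]]' >/dev/null
python3 -m crank '[[[0,0,0,-10.5,0,0],[0,0,0,0,0,0]]]' 
python3 - <<'E'
from h import *
delta([.622,-.330,.13],down(-4.8))
E
```

```text
time: 21.28
position: [0.4841, -0.3291, 0.2508]
orientation: [1.28, 1.163, -1.28]
force: [0.7, -0.5, 0.5]
finger_gap: 0.0877
t 21.27 p [ 0.4841 -0.3291  0.2508] x [-0.  0. -1.] y [ 0.995 -0.096 -0.   ] yaw -5.5 F [ 0.7 -0.5  0.5] gap 0.0877 q [-0.8   0.45  1.31  0.    1.38 -0.7 ]
tool shift mm [120.8 137.4 -12.3] turn deg [-0.73 -0.02  0.02]
```

```bash
python3 -m crank '[[[0.02,0.045,-0.004,-0.7,0,0],[0.03,0.05,-0.004,0,0,0],[0.04,0.042,-0.004,0,0,0],[0.03,0,0,0,0,0],[0,0,0,0,0,0]]]'
python3 - <<'E'
from h import *
delta([.622,-.330,.022],down(-4.8)); snap('wrist','w9')
E
```

```text
time: 21.9
position: [0.6209, -0.3282, 0.1282]
orientation: [1.272, 1.173, -1.274]
force: [-0.2, -0.3, -0.1]
finger_gap: 0.0878
t 21.90 p [ 0.6209 -0.3282  0.1282] x [-0.004  0.003 -1.   ] y [ 0.996 -0.085 -0.005] yaw -4.9 F [-0.2 -0.3 -0.1] gap 0.0878 q [-0.65  0.82  1.02  0.    1.31 -0.57]
tool shift mm [106.2   1.8   2. ] turn deg [-0.1  -0.18  0.27]
```

View pics/w9.png

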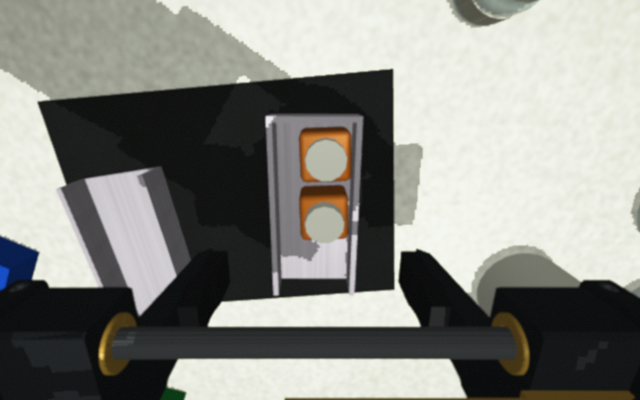

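```bash
python3 - <<'E'
from h import *
w=arm.get_calibration('wrist')
print(np.round(px2w(w,[(58,188),(140,178),(150,183),(162,168),(195,265),(191,262),(130,308)],0.033),4))
print(np.round(px2w(w,[(162,168),(191,262)],0.003),4))
c=cv2.imread('pics/w9.png'); cv2.imwrite('pics/w9c.png',cv2.resize(c[150:330,30:240],None,fx=3.5,fy=3.5,interpolation=cv2.INTER_CUBIC))
E
```

```text
[[ 0.4352 -0.2949  0.033 ]
 [ 0.4967 -0.2926  0.033 ]
 [ 0.5029 -0.2968  0.033 ]
 [ 0.5143 -0.2866  0.033 ]
 [ 0.5218 -0.3663  0.033 ]
 [ 0.5192 -0.3634  0.033 ]
 [ 0.4594 -0.4018  0.033 ]]
[[ 0.4993 -0.2922  0.003 ]
 [ 0.5048 -0.3791  0.003 ]]
```

View pics/w9c.png

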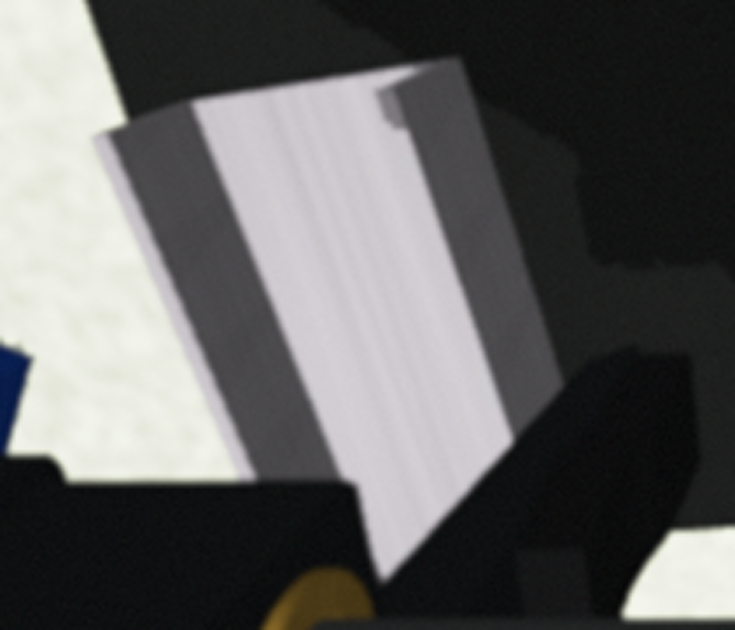

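```bash
python3 -m crank '[[[0.03,0.0015,0.002,0,0,0],[0.035,0,0,0,0,0],[0.025,0,0,0,0,0],[0.014,0,0,0,0,0],[0,0,0,0,0,0]]]' 
python3 - <<'E'
from h import *
delta([.622,-.330,.022],down(-4.8)); 
E
```

```text
time: 22.58
position: [0.623, -0.3314, 0.0279]
orientation: [1.271, 1.168, -1.27]
force: [-0.0, -0.5, 0.4]
finger_gap: 0.0879
t 22.57 p [ 0.623  -0.3314  0.0279] x [ 0. -0. -1.] y [ 0.997 -0.084  0.   ] yaw -4.8 F [-0.  -0.5  0.4] gap 0.0879 q [-0.65  0.93  1.08  0.    1.13 -0.57]
tool shift mm [ 5.9 -1.1 -1.3] turn deg [ 0.01  0.   -0.03]
```

```bash
python3 -m crank '[[[0.004,-0.001,-0.001,0,0,0],[0.0015,0,0,0,0,0],[0,0,0,0,0,0],[0,0,0,0,0,0],[0,0,0,0,0,0]]]' 0.05 40
python3 -m crank '[[[0,0,0,0,0,0],[0,0,0,0,0,0],[0,0,0,0,0,0]]]'
python3 -m crank '[[[-0.01,0,0,0,0,0],[-0.02,0,0,0,0,0],[-0.03,0,0,0,0,0],[-0.04,0,0,0,0,0],[-0.04,0,0,0,0,0]]]' 
python3 -m crank '[[[-0.04,0,0,0,0,0],[-0.04,0,0,0,0,0],[-0.02,0,0,0,0,0],[-0.01,0,0,0,0,0],[0,0,0,0,0,0]]]' 
python3 - <<'E'
from h import *
delta([.584,.313,.27],down(-80)); snap('wrist','w10')
E
```

```text
time: 23.2
position: [0.622, -0.3301, 0.0221]
orientation: [1.27, 1.169, -1.27]
force: [-3.9, 0.9, 4.9]
finger_gap: 0.0658
time: 23.58
position: [0.622, -0.3301, 0.022]
orientation: [1.27, 1.169, -1.27]
force: [-3.1, 1.1, 5.8]
finger_gap: 0.0658
time: 24.2
position: [0.6221, -0.33, 0.1642]
orientation: [1.27, 1.168, -1.269]
force: [-0.1, 0.4, -2.8]
finger_gap: 0.0656
time: 24.82
position: [0.6221, -0.33, 0.2721]
orientation: [1.27, 1.168, -1.269]
force: [0.3, -0.0, -2.9]
finger_gap: 0.0657
t 24.82 p [ 0.6221 -0.33    0.2721] x [ 0.001 -0.    -1.   ] y [ 0.997 -0.082  0.001] yaw -4.7 F [ 0.3 -0.  -2.9] gap 0.0657 q [-0.65  0.74  0.79  0.    1.61 -0.57]
tool shift mm [   2.   -91.  -637.7] turn deg [ 7.527e+01 -2.000e-02 -4.000e-02]
```

View pics/w10.png

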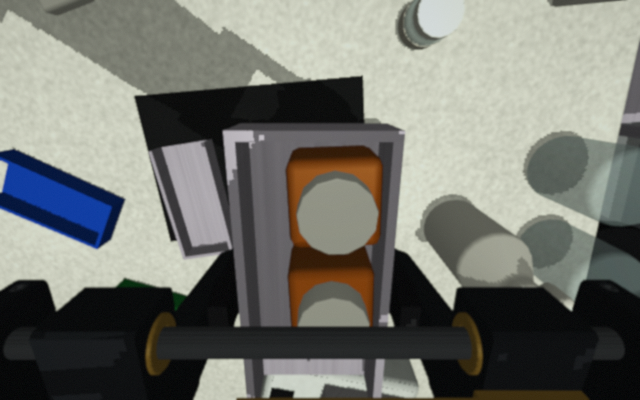

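```bash
python3 -m crank '[[[0,0,0,4,0,0],[0,0,0,8,0,0],[0,0,0,10.5,0,0],[0,0,0,10.5,0,0],[0,0,0,10.5,0,0]]]' >/dev/null
python3 -m crank '[[[0,0,0,10.5,0,0],[0,0,0,10,0,0],[0,0,0,7,0,0],[0,0,0,4,0,0],[0,0,0,0,0,0]]]'
python3 - <<'E'
from h import *
delta([.584,.313,.27],down(-80))
E
```

```text
time: 26.12
position: [0.6219, -0.3299, 0.2704]
orientation: [2.126, 0.194, -2.13]
force: [-0.5, 0.3, -1.8]
finger_gap: 0.0656
t 26.12 p [ 0.6219 -0.3299  0.2704] x [-0.002  0.001 -1.   ] y [ 0.179 -0.984 -0.002] yaw -79.7 F [-0.5  0.3 -1.8] gap 0.0656 q [-0.65  0.74  0.79  0.    1.61  0.74]
tool shift mm [   1.5 -639.3  -77.8] turn deg [0.31 0.08 0.1 ]
```

```bash
python3 -m crank '[[[0,-0.01,-0.0012,0.3,0,0],[0,-0.02,-0.0024,0,0,0],[0,-0.03,-0.0037,0,0,0],[0,-0.04,-0.0049,0,0,0],[0,-0.05,-0.0061,0,0,0]]]' >/dev/null
python3 -m crank '[[[0,-0.055,-0.0067,0,0,0],[0,-0.055,-0.0067,0,0,0],[0,-0.055,-0.0067,0,0,0],[0,-0.055,-0.0067,0,0,0],[0,-0.055,-0.0067,0,0,0]]]' >/dev/null
python3 -m crank '[[[0,-0.055,-0.0067,0,0,0],[0,-0.05,-0.0061,0,0,0],[0,-0.04,-0.0049,0,0,0],[0,-0.03,-0.0037,0,0,0],[0,-0.02,-0.0024,0,0,0]]]' >/dev/null
python3 -m crank '[[[0,-0.012,-0.0015,0,0,0],[0,-0.007,-0.001,0,0,0],[0,0,0,0,0,0]]]'
python3 - <<'E'
from h import *
delta([.584,.313,.207],down(-80)); snap('wrist','w11')
E
```

```text
time: 28.38
position: [0.5884, 0.3126, 0.2717]
orientation: [2.13, 0.186, -2.131]
force: [0.7, -0.3, -2.9]
finger_gap: 0.0658
t 28.38 p [0.5884 0.3126 0.2717] x [-0.  0. -1.] y [ 0.173 -0.985 -0.   ] yaw -80.0 F [ 0.7 -0.3 -2.9] gap 0.0658 q [0.31 0.63 0.97 0.   1.54 1.71]
tool shift mm [64.7 -1.2  4.3] turn deg [-0.05  0.01  0.01]
```

View pics/w11.png

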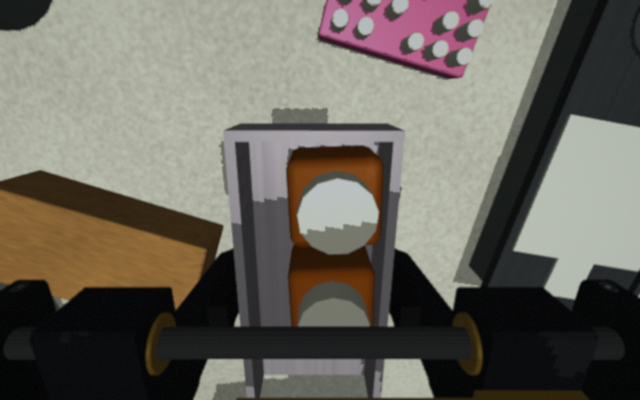

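```bash
python3 -m crank '[[[0.01,-0.001,0.001,0,0,0],[0.02,0,0,0,0,0],[0.02,0,0,0,0,0],[0.013,0,0,0,0,0],[0,0,0,0,0,0]]]' >/dev/null
python3 -m crank '[[[0,0,0,0,5,0],[0,0,0,0,10,0],[0,0,0,0,10,0],[0,0,0,0,10,0],[0,0,0,0,10,0]]]'
python3 -m crank '[[[0,0,0,0,0,0],[0,0,0,0,0,0],[0,0,0,0,0,0],[0,0,0,0,0,0],[0,0,0,0,0,0]]]'
python3 - <<'E'
from h import *
st(); snap('scene','s6',(250,450,50,250),3); snap('wrist','w12')
E
```

```text
time: 29.68
position: [0.5871, 0.314, 0.2107]
orientation: [2.838, 0.251, -1.163]
force: [2.0, -1.0, -1.4]
finger_gap: 0.0656
time: 30.3
position: [0.5874, 0.3136, 0.2089]
orientation: [2.832, 0.247, -1.173]
force: [-0.3, -0.5, -1.4]
finger_gap: 0.0657
t 30.30 p [0.5874 0.3136 0.2089] x [ 0.696  0.122 -0.707] y [ 0.173 -0.985 -0.   ] yaw -80.0 F [-0.3 -0.5 -1.4] gap 0.0657 q [ 0.36  0.41  1.68 -0.46  0.3   2.14]
```

View pics/s6.png

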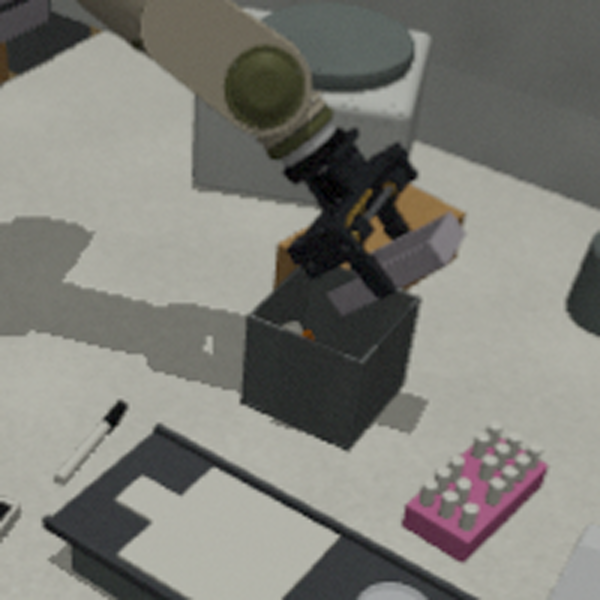

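View pics/w12.png

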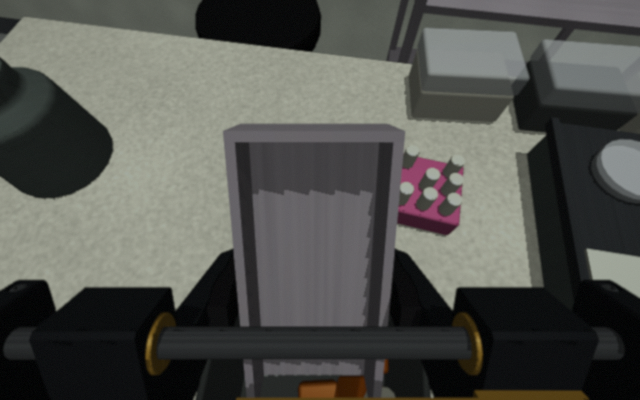

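```bash
python3 -m crank '[[[0,0,0,0,-5,0],[0,0,0,0,-10,0],[0,0,0,0,-10,0],[0,0,0,0,-10,0],[0,0,0,0,-10,0]]]' >/dev/null
python3 -m crank '[[[-0.03,0,0,0,0,0],[-0.03,0,0,0,0,0],[0,0.03,0.0036,0,0,0],[0,0.055,0.0067,0,0,0],[0,0.055,0.0067,0,0,0]]]' >/dev/null
python3 -m crank '[[[0,0.055,0.0067,0,0,0],[0,0.055,0.0067,0,0,0],[0,0.055,0.0067,0,0,0],[0,0.055,0.0067,0,0,0],[0,0.055,0.0067,0,0,0]]]'
python3 - <<'E'
from h import *
st(); snap('top','t7',(180,480,100,270),2.6)
E
```

```text
time: 32.28
position: [0.6092, -0.1057, 0.2688]
orientation: [2.131, 0.186, -2.13]
force: [1.1, 0.4, -1.6]
finger_gap: 0.0657
t 32.27 p [ 0.6092 -0.1057  0.2688] x [ 0.  0. -1.] y [ 0.173 -0.985 -0.   ] yaw -80.0 F [ 1.1  0.4 -1.6] gap 0.0657 q [-0.36  0.52  1.17  0.    1.46  1.04]
```

View pics/t7.png

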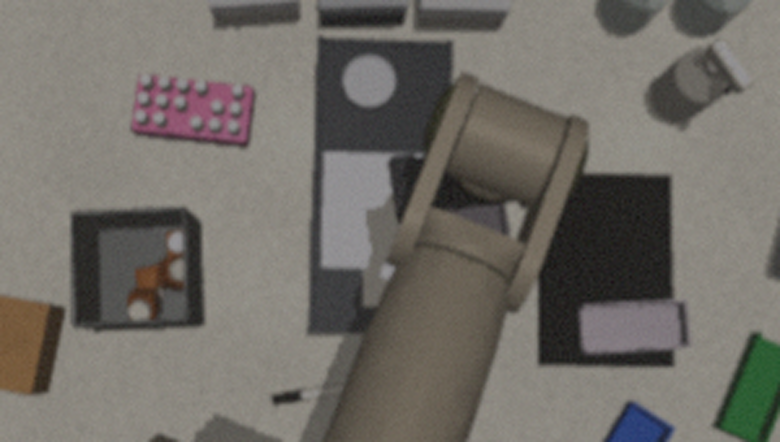

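```bash
python3 -m crank '[[[0,0.055,0.0065,0,0,0],[0,0.055,0.0065,0,0,0],[0,0.055,0.0065,0,0,0],[0,0.04,0.005,0,0,0],[0,0.015,0.002,0,0,0]]]' >/dev/null
python3 -m crank '[[[0,0,0,-10.5,0,0],[0,0,0,-10.5,0,0],[0,0,0,-10.5,0,0],[0,0,0,-10.5,0,0],[0,0,0,-10.5,0,0]]]' >/dev/null
python3 -m crank '[[[0,0,0,-10.5,0,0],[0,0,0,-10,0,0],[0,0,0,-2,0,0],[0,0,0,0,0,0]]]'
python3 - <<'E'
from h import *
delta([.622,-.330,.022],down(-4.8)); 
E
```

```text
time: 34.08
position: [0.6215, -0.3244, 0.2687]
orientation: [1.275, 1.166, -1.275]
force: [0.3, 0.2, -1.7]
finger_gap: 0.0657
t 34.08 p [ 0.6215 -0.3244  0.2687] x [ 0.  0. -1.] y [ 0.996 -0.09   0.   ] yaw -5.1 F [ 0.3  0.2 -1.7] gap 0.0657 q [-0.65  0.73  0.81  0.    1.6  -0.56]
tool shift mm [246.7   1.    5.6] turn deg [-0.34 -0.02 -0.01]
```

```bash
python3 -m crank '[[[0.03,0.001,0.0055,-0.3,0,0],[0.055,0,0,0,0,0],[0.055,0,0,0,0,0],[0.04,0,0,0,0,0],[0.03,0,0,0,0,0]]]'
python3 -m crank '[[[0.02,0,0,0,0,0],[0.005,0,0,0,0,0],[0,0,0,0,0,0],[0,0,0,0,0,0]]]'
python3 - <<'E'
from h import *
delta([.622,-.330,.022],down(-4.8))
E
```

```text
time: 34.7
position: [0.6214, -0.33, 0.0566]
orientation: [1.272, 1.17, -1.272]
force: [-0.0, -0.5, -1.3]
finger_gap: 0.066
time: 35.2
position: [0.6222, -0.3309, 0.035]
orientation: [1.27, 1.167, -1.269]
force: [-0.1, -0.9, -1.3]
finger_gap: 0.0657
t 35.20 p [ 0.6222 -0.3309  0.035 ] x [ 0.002 -0.001 -1.   ] y [ 0.997 -0.083  0.002] yaw -4.7 F [-0.1 -0.9 -1.3] gap 0.0657 q [-0.65  0.92  1.08  0.    1.14 -0.57]
tool shift mm [13.  -0.3 -0.9] turn deg [ 0.06  0.05 -0.1 ]
```

Then lower, release, rise and look at the shifted tray.

```bash
python3 -m crank '[[[0.007,0,0,0,0,0],[0.004,0,0,0,0,0],[0.002,0,0,0,0,0],[0,0,0,0,0,0]]]'
python3 -m crank '[[[0,0,0,0,0,0],[0,0,0,0,0,0],[0,0,0,0,0,0],[0,0,0,0,0,0]]]' 0.088
python3 -m crank '[[[-0.02,0,0,0,0,0],[-0.05,0,0,0,0,0],[-0.06,0,0,0,0,0],[-0.06,0,0,0,0,0],[-0.04,0,0,0,0,0]]]'
python3 - <<'E'
from h import *
st(); im=arm.capture('wrist')[:,:,::-1]; cv2.imwrite('pics/w13.png',im)
im=arm.capture('top')[:,:,::-1]; cv2.imwrite('pics/t8.png',im);cv2.imwrite('pics/t8c.png',cv2.resize(im[150:260,370:480],None,fx=5,fy=5,interpolation=cv2.INTER_CUBIC))
E
```

```text
time: 35.7
position: [0.6218, -0.3307, 0.0221]
orientation: [1.27, 1.169, -1.27]
force: [-5.3, 2.0, 9.4]
finger_gap: 0.0656
time: 36.2
position: [0.6217, -0.3306, 0.0205]
orientation: [1.27, 1.169, -1.27]
force: [-2.2, -0.2, 0.4]
finger_gap: 0.0881
time: 36.83
position: [0.6218, -0.3307, 0.2558]
orientation: [1.27, 1.164, -1.268]
force: [-0.4, 0.1, 0.1]
finger_gap: 0.088
t 36.83 p [ 0.6218 -0.3307  0.2558] x [ 0.004 -0.003 -1.   ] y [ 0.997 -0.082  0.004] yaw -4.7 F [-0.4  0.1  0.1] gap 0.0880 q [-0.65  0.74  0.83  0.    1.57 -0.57]
```

View pics/w13.png

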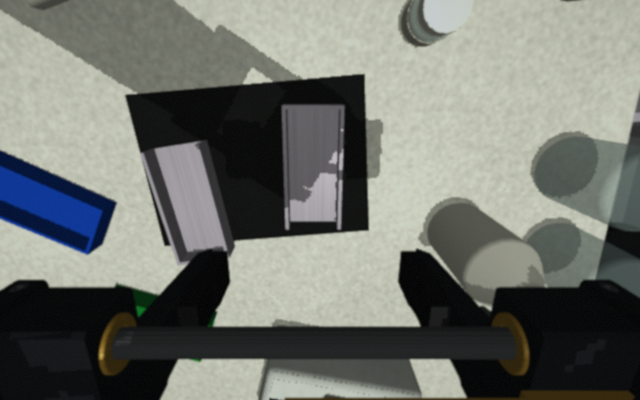

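View pics/t8c.png

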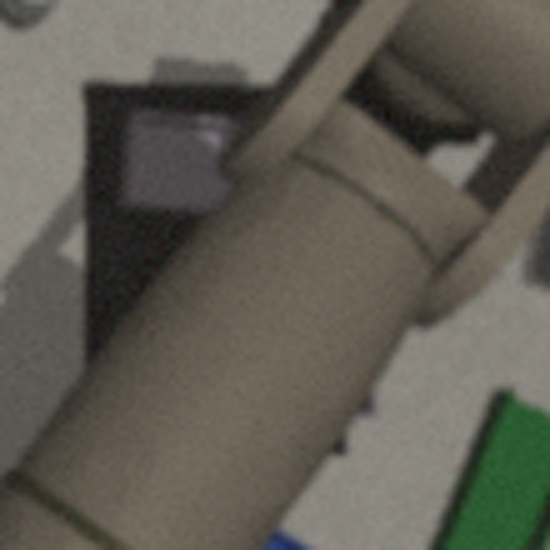

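```bash
python3 - <<'E'
import cv2
im=cv2.imread('pics/t7.png'); cv2.imwrite('pics/t7c.png',cv2.resize(im[270:380,530:730],None,fx=3.5,fy=3.5,interpolation=cv2.INTER_CUBIC))
E
```

```text
(no output)
```

View pics/t7c.png

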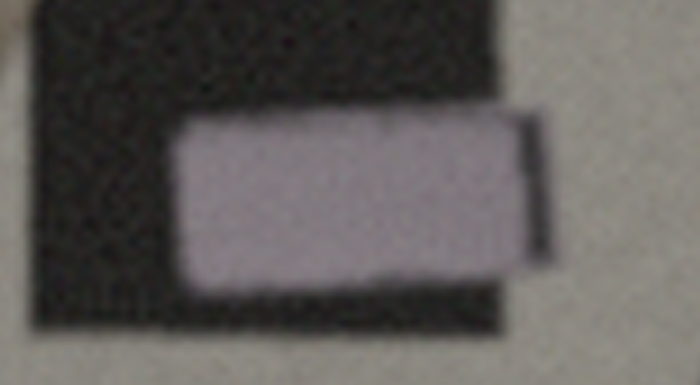

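```bash
python3 - <<'E'
from h import *
t=arm.get_calibration('top')
P=np.array([(175,122),(545,105),(556,265),(185,292)],float)/3.5+[530,270]
rep('trayA',px2w(t,f(P,(180,100),2.6),0.033))
M=np.array([(500,335),(30,335)],float)/3.5+[530,270]
print(px2w(t,f(M,(180,100),2.6),0.003))
w=arm.get_calibration('wrist')
rep('w',px2w(w,[(143,152),(207,142),(231,252),(178,263)],.033))
delta([.484,-.363,.15],down(-4.8))
c=cv2.imread('pics/w13.png'); cv2.imwrite('pics/w13c.png',cv2.resize(c[130:280,130:245],None,fx=5,fy=5,interpolation=cv2.INTER_CUBIC))
E
```

```text
trayA [[0.4998, -0.2828], [0.5091, -0.4274], [0.4473, -0.4306], [0.4344, -0.2863]]
  edges [0.1449 0.0619 0.1449 0.0655] ctr [ 0.4726 -0.3568  0.033 ] yaws [ -86.3 -177.    95.1    3.1]
[[ 0.42011438 -0.41848935  0.003     ]
 [ 0.41688711 -0.23230155  0.003     ]]
w [[0.4386, -0.2946], [0.5103, -0.2897], [0.5139, -0.4244], [0.4462, -0.4337]]
  edges [0.0718 0.1347 0.0683 0.1393] ctr [ 0.4773 -0.3606  0.033 ] yaws [   4.   -88.5 -172.1   93.1]
t 36.92 p [ 0.6226 -0.3312  0.2579] x [ 0.009 -0.006 -1.   ] y [ 0.997 -0.082  0.009] yaw -4.7 F [ 0.7 -0.3 -0.9] gap 0.0879 q [-0.65  0.74  0.83  0.    1.56 -0.57]
tool shift mm [ 106.9 -136.5   42.5] turn deg [ 0.08  0.31 -0.52]
```

View pics/w13c.png

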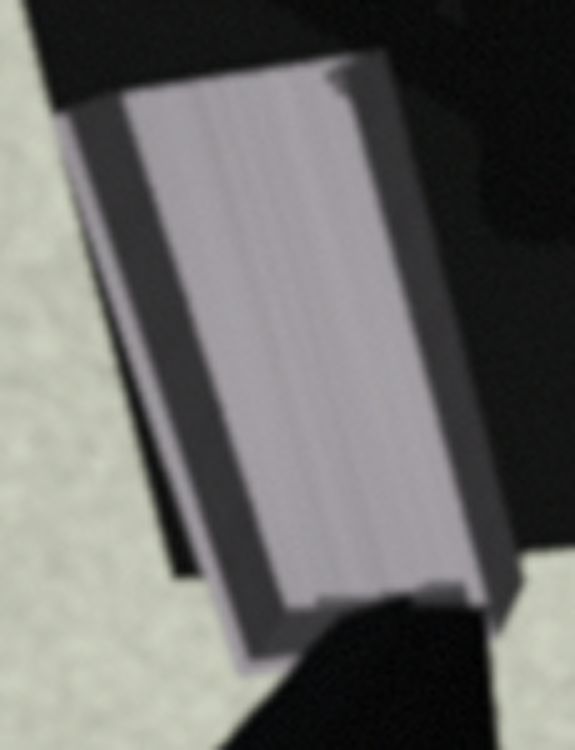

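```bash
python3 - <<'E'
from h import *
w=arm.get_calibration('wrist')
P=px2w(w,f([(57,112),(352,92),(487,605),(243,672)],(130,130),5),.033); rep('w',P)
delta([.472,-.358,.13],down(-4.8+0))
E
python3 -m crank '[[[0.02,-0.045,0.007,0,0,0],[0.02,-0.05,0.008,0,0,0],[0.02,-0.05,0.008,0,0,0],[0.02,-0.005,0.002,0,0,0],[0,0,0,0,0,0]]]'
python3 - <<'E'
from h import *
st(); snap('wrist','w14')
E
```

```text
w [[0.4365, -0.2945], [0.5014, -0.2955], [0.5094, -0.4221], [0.4462, -0.4351]]
  edges [0.065  0.1268 0.0645 0.141 ] ctr [ 0.4734 -0.3618  0.033 ] yaws [  -0.9  -86.4 -168.3   93.9]
t 36.92 p [ 0.6226 -0.3312  0.2579] x [ 0.009 -0.006 -1.   ] y [ 0.997 -0.082  0.009] yaw -4.7 F [ 0.7 -0.3 -0.9] gap 0.0879 q [-0.65  0.74  0.83  0.    1.56 -0.57]
tool shift mm [ 126.8 -149.    38.4] turn deg [ 0.08  0.31 -0.52]
time: 37.55
position: [0.4694, -0.3429, 0.17]
orientation: [1.271, 1.171, -1.271]
force: [-0.3, 0.5, 0.0]
finger_gap: 0.0879
t 37.55 p [ 0.4694 -0.3429  0.17  ] x [-0.002  0.002 -1.   ] y [ 0.997 -0.083 -0.002] yaw -4.8 F [-0.3  0.5  0. ] gap 0.0879 q [-0.83  0.51  1.44  0.    1.2  -0.75]
```

View pics/w14.png

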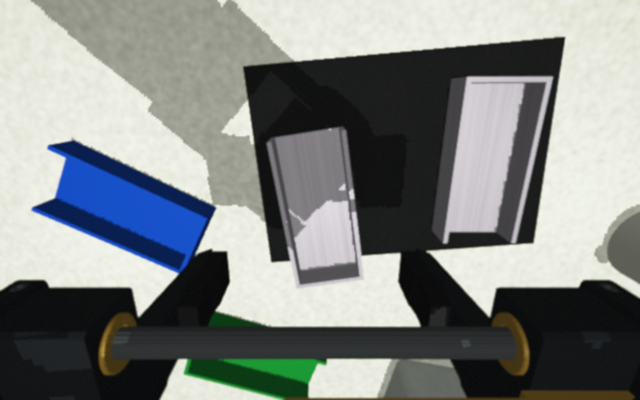

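```bash
python3 - <<'E'
from h import *
w=arm.get_calibration('wrist')
c=cv2.imread('pics/w14.png'); cv2.imwrite('pics/w14c.png',cv2.resize(c[110:300,150:380],None,fx=3.4,fy=3.4,interpolation=cv2.INTER_CUBIC))
P=px2w(w,[(266,141),(346,127),(362,277),(297,288)],.033); rep('w',P)
print('blue',px2w(w,[(215,207),(182,272),(48,146)],.03))
E
```

```text
w [[0.4336, -0.2933], [0.4997, -0.2875], [0.5079, -0.4282], [0.4451, -0.4352]]
  edges [0.0663 0.141  0.0632 0.1424] ctr [ 0.4716 -0.3611  0.033 ] yaws [   5.   -86.7 -173.6   94.6]
blue [[ 0.38035269 -0.34777596  0.03      ]
 [ 0.33699208 -0.41038042  0.03      ]
 [ 0.25181553 -0.28299838  0.03      ]]
```

View pics/w14c.png

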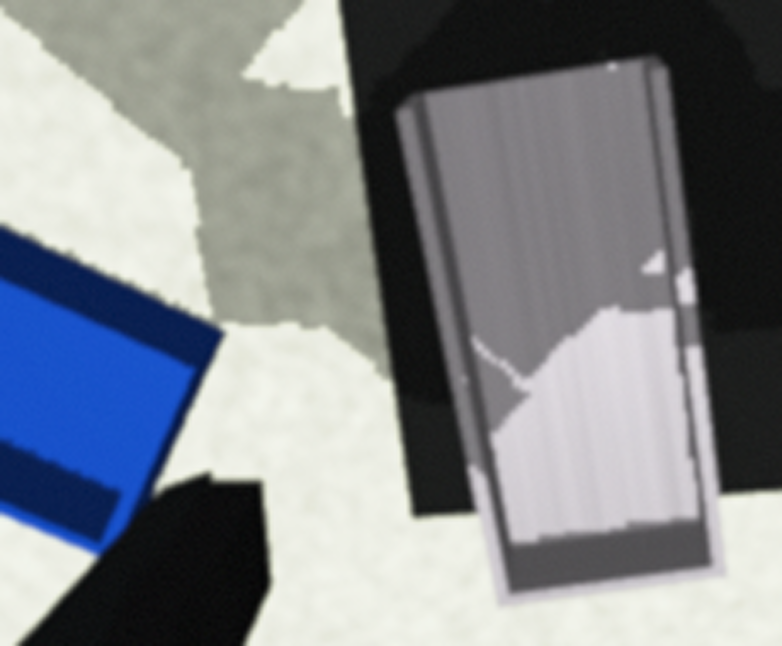

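```bash
python3 -m crank '[[[0.02,0,0,-9.2,0,0],[0.02,0,0,0,0,0],[0,0,0,0,0,0]]]' >/dev/null
python3 - <<'E'
from h import *
delta([.4716,-.361,.022],down(4.5))
E
```

```text
t 37.98 p [ 0.4706 -0.3428  0.1304] x [-0.001  0.001 -1.   ] y [ 0.997  0.078 -0.001] yaw 4.5 F [ 0.  -0.3  0.4] gap 0.0878 q [-0.83  0.56  1.48  0.    1.11 -0.91]
tool shift mm [108.4  -0.3  18.3] turn deg [ 0.   -0.07  0.04]
```

```bash
python3 -m crank '[[[0.03,0,0.018,0,0,0],[0.035,0,0,0,0,0],[0.025,0,0,0,0,0],[0.014,0,0,0,0,0],[0,0,0,0,0,0]]]' 
python3 - <<'E'
from h import *
delta([.4716,-.361,.022],down(4.5)); snap('wrist','w15')
E
```

```text
time: 38.6
position: [0.4719, -0.3612, 0.0269]
orientation: [1.152, 1.245, -1.151]
force: [0.4, 0.1, 0.4]
finger_gap: 0.088
t 38.60 p [ 0.4719 -0.3612  0.0269] x [-0.  0. -1.] y [ 0.997  0.078 -0.   ] yaw 4.5 F [0.4 0.1 0.4] gap 0.0880 q [-0.85  0.72  1.5   0.    0.92 -0.93]
tool shift mm [ 4.9 -0.3 -0.2] turn deg [-0.02 -0.01  0.  ]
```

View pics/w15.png

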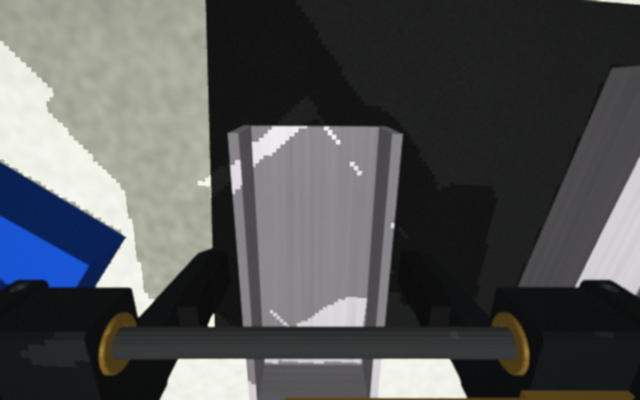

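```bash
python3 -m crank '[[[0.0045,0,0,0,0,0],[0,0,0,0,0,0],[0,0,0,0,0,0],[0,0,0,0,0,0],[0,0,0,0,0,0]]]' 0.05 40
python3 -m crank '[[[0,0,0,0,0,0],[-0.01,0,0,0,0,0],[-0.01,0,0,0,0,0],[0,0.006,-0.016,0,0,0],[0,0.006,-0.016,0,0,0]]]'
python3 -m crank '[[[0,0,0,0,0,0],[0.01,0,0,0,0,0],[0.005,0,0,0,0,0],[0.0035,0,0,0,0,0],[0,0,0,0,0,0]]]'
python3 - <<'E'
from h import *
delta([.482,-.328,.022],down(4.5))
E
```

```text
time: 39.28
position: [0.4717, -0.3612, 0.0225]
orientation: [1.152, 1.245, -1.151]
force: [-0.8, 1.7, 3.5]
finger_gap: 0.0657
time: 39.9
position: [0.4812, -0.3267, 0.0419]
orientation: [1.152, 1.246, -1.151]
force: [0.2, -0.1, -1.9]
finger_gap: 0.0655
time: 40.52
position: [0.4808, -0.3284, 0.0232]
orientation: [1.152, 1.246, -1.152]
force: [-0.3, -0.7, -0.8]
finger_gap: 0.0657
t 40.52 p [ 0.4808 -0.3284  0.0232] x [-0.     0.001 -1.   ] y [ 0.997  0.078 -0.   ] yaw 4.5 F [-0.3 -0.7 -0.8] gap 0.0657 q [-0.8   0.71  1.54  0.    0.89 -0.88]
tool shift mm [ 1.2  1.2 -0.3] turn deg [-0.05 -0.04  0.03]
```

```bash
python3 -m crank '[[[0.001,0,0,0,0,0],[0,0,0,0,0,0],[0,0,0,0,0,0]]]'
python3 -m crank '[[[0,0,0,0,0,0],[0,0,0,0,0,0],[0,0,0,0,0,0],[0,0,0,0,0,0]]]' 0.088
python3 -m crank '[[[-0.02,0,0,0,0,0],[-0.05,0,0,0,0,0],[-0.06,0,0,0,0,0],[-0.06,0,0,0,0,0],[-0.05,0,0,0,0,0]]]'
python3 - <<'E'
from h import *
snap('wrist','w16')
delta([.62,-.012,.28],down(-90))
E
```

```text
time: 40.9
position: [0.4811, -0.3283, 0.0228]
orientation: [1.152, 1.245, -1.151]
force: [-0.3, -0.1, -2.1]
finger_gap: 0.0657
time: 41.4
position: [0.4811, -0.3283, 0.0227]
orientation: [1.152, 1.245, -1.151]
force: [-0.6, 0.0, 0.5]
finger_gap: 0.0878
time: 42.02
position: [0.481, -0.3282, 0.2653]
orientation: [1.151, 1.244, -1.151]
force: [-0.1, -0.1, 0.6]
finger_gap: 0.088
t 42.08 p [ 0.4821 -0.3293  0.2718] x [ 0.008 -0.008 -1.   ] y [0.997 0.078 0.007] yaw 4.5 F [-0.3 -0.4  6.2] gap 0.0876 q [-0.8   0.43  1.29  0.    1.41 -0.88]
tool shift mm [  -9.6  162.3 -305.5] turn deg [ 9.448e+01  3.000e-02 -7.300e-01]
```

View pics/w16.png

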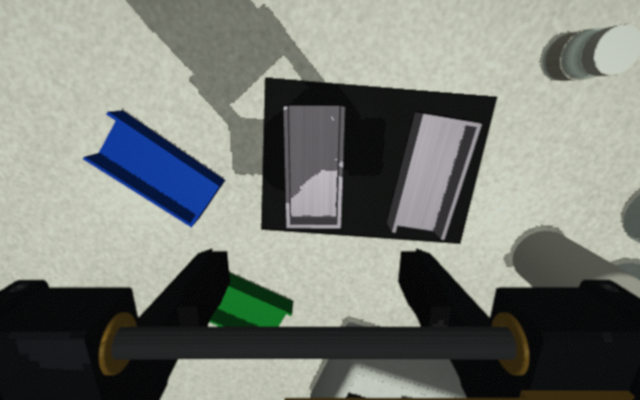

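```bash
python3 -m crank '[[[0,0,0,10.5,0,0],[0,0,0,10.5,0,0],[0,0,0,10.5,0,0],[0,0,0,10.5,0,0],[0,0,0,10.5,0,0]]]' 0.08 >/dev/null
python3 -m crank '[[[0,0,0,10.5,0,0],[0,0,0,10.5,0,0],[0,0,0,10.5,0,0],[0,0,0,10.5,0,0],[0,-0.02,-0.009,0,0,0]]]' >/dev/null
python3 -m crank '[[[0,-0.05,-0.022,0,0,0],[0,-0.05,-0.022,0,0,0],[0,-0.05,-0.022,0,0,0],[0,-0.05,-0.022,0,0,0],[0,-0.05,-0.022,0,0,0]]]' >/dev/null
python3 -m crank '[[[0,-0.04,-0.018,0,0,0],[0,0,0,0,0,0]]]'
python3 - <<'E'
from h import *
st(); snap('wrist','w17')
E
```

```text
time: 44.2
position: [0.6185, -0.0145, 0.2623]
orientation: [2.217, 0.01, -2.218]
force: [-0.3, -0.7, -0.4]
finger_gap: 0.0806
t 44.20 p [ 0.6185 -0.0145  0.2623] x [-0.     0.001 -1.   ] y [ 0.008 -1.    -0.001] yaw -89.5 F [-0.3 -0.7 -0.4] gap 0.0806 q [-0.21  0.52  1.18  0.    1.44  1.35]
```

View pics/w17.png

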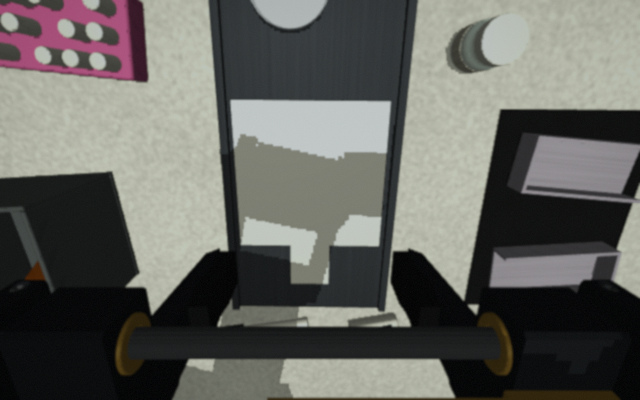

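```bash
python3 - <<'E'
from h import *
c=cv2.imread('pics/w17.png'); cv2.imwrite('pics/w17c.png',cv2.resize(c[80:330,200:430],None,fx=2.4,fy=2.4,interpolation=cv2.INTER_CUBIC))
w=arm.get_calibration('wrist')
rep('cover',px2w(w,[(230.5,100),(391.5,100.5),(380,246.5),(237,246)],.064))
print('tabtip',px2w(w,[(290,284),(328,284)],.064))
print('edge lip top',px2w(w,[(235,307),(385,310)],.067)); print('edge',px2w(w,[(240,306),(380,308)],.060))
print('dish',px2w(w,[(290,29)],.06), px2w(w,[(290,29)],.077))
E
```

```text
cover [[0.6941, 0.0641], [0.6945, -0.0918], [0.5377, -0.0921], [0.5373, 0.0691]]
  edges [0.1559 0.1569 0.1612 0.1569] ctr [ 0.6159 -0.0127  0.064 ] yaws [ -89.8 -179.9   90.1   -1.8]
tabtip [[ 0.48803053  0.01026229  0.064     ]
 [ 0.4883098  -0.03447918  0.064     ]]
edge lip top [[ 0.45769127  0.07650623  0.067     ]
 [ 0.45453687 -0.10358488  0.067     ]]
edge [[ 0.45389692  0.07230201  0.06      ]
 [ 0.45206587 -0.0991209   0.06      ]]
dish [[0.75627466 0.00567392 0.06      ]] [[0.75345214 0.00453165 0.077     ]]
```

View pics/w17c.png

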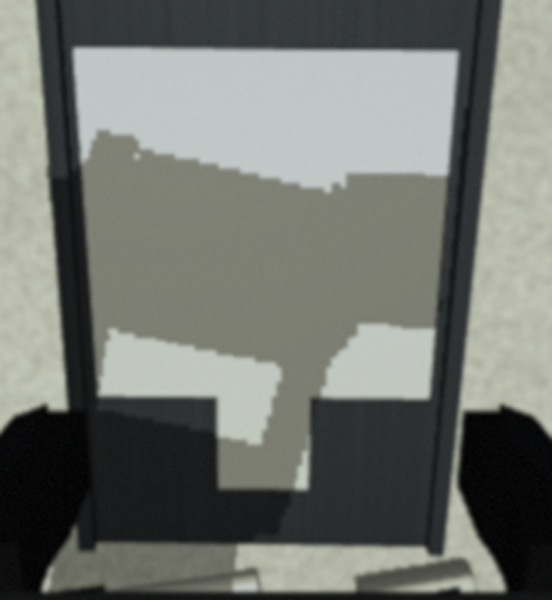

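```bash
python3 -m crank '[[[0.01,0,-0.03,0,0,0],[0.02,0,-0.05,0,0,0],[0.05,-0.002,-0.025,0,0,0],[0.05,0,0,0,0,0],[0.02,0,0,0,0,0]]]' 
python3 -m crank '[[[0.01,0,0,0,0,0],[0,0,0,0,0,0],[0,0,0,0,0,0]]]' 
python3 - <<'E'
from h import *
delta([.7215,-.012,.0785],down(-89.5)); snap('wrist','w18'); snap('scene','s7',(230,450,150,330),3)
E
```

```text
time: 44.88
position: [0.7217, -0.017, 0.1087]
orientation: [-2.215, -0.002, 2.228]
force: [0.4, 0.6, 0.4]
finger_gap: 0.0797
time: 45.25
position: [0.7237, -0.0167, 0.1042]
orientation: [-2.224, 0.001, 2.219]
force: [-0.8, -0.3, 0.6]
finger_gap: 0.0802
t 45.25 p [ 0.7237 -0.0167  0.1042] x [ 0.002 -0.    -1.   ] y [-0. -1.  0.] yaw -90.0 F [-0.8 -0.3  0.6] gap 0.0802 q [-0.18  0.89  0.95  0.    1.3   1.39]
tool shift mm [25.7 -4.7  2.2] turn deg [-0.52 -0.12 -0.01]
```

View pics/w18.png

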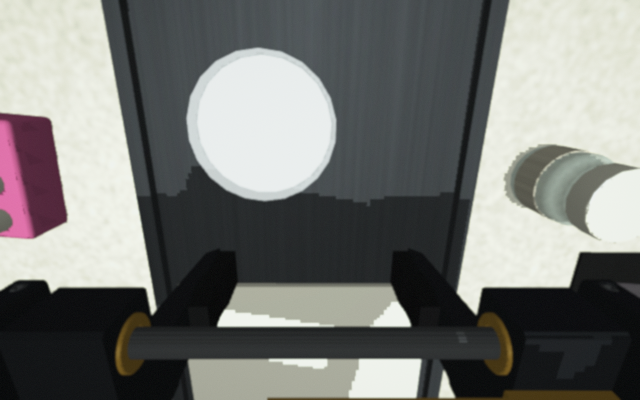

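View pics/s7.png

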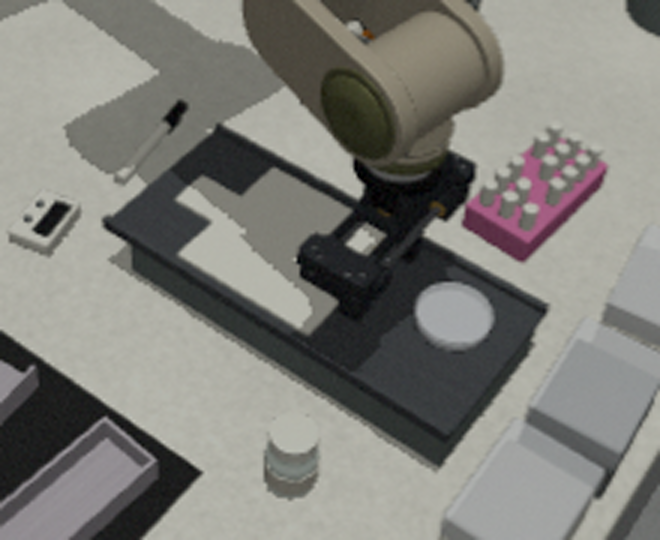

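```bash
python3 -m crank '[[[0.01,-0.0045,0,-0.5,0,0],[0.01,0,0,0,0,0],[0,0,0,0,0,0],[0,0,0,0,0,0]]]' 
python3 -m crank '[[[0.003,0,0,0,0,0],[0,0,0,0,0,0],[0,0,0,0,0,0]]]' 
python3 - <<'E'
from h import *
delta([.7215,-.012,.0785],down(-89.5)); snap('scene','s8',(330,410,210,290),7)
E
```

```text
time: 45.85
position: [0.7233, -0.012, 0.0827]
orientation: [2.218, 0.009, -2.217]
force: [1.0, -0.1, 0.7]
finger_gap: 0.0801
time: 46.22
position: [0.7232, -0.012, 0.0798]
orientation: [2.217, 0.009, -2.217]
force: [-0.2, 0.7, 0.1]
finger_gap: 0.0797
t 46.23 p [ 0.7232 -0.012   0.0798] x [ 0.  0. -1.] y [ 0.008 -1.    -0.   ] yaw -89.5 F [-0.2  0.7  0.1] gap 0.0797 q [-0.18  0.91  0.97  0.    1.26  1.38]
tool shift mm [1.3 0.  1.7] turn deg [-0.03 -0.    0.01]
```

View pics/s8.png

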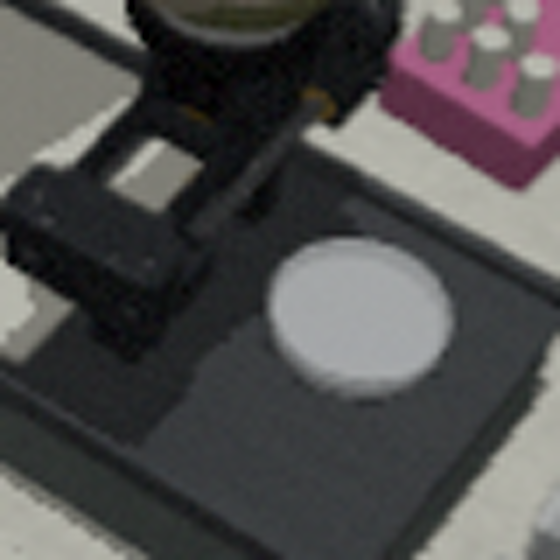

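```bash
python3 -m crank '[[[0.0013,0,0,0,0,0],[0,0,0,0,0,0],[0,0,0,0,0,0]]]' 
python3 -m crank '[[[0.0008,0,0,0,0,0],[0,0,0,0,0,0],[0,0,0,0,0,0]]]' 
```

```text
time: 46.65
position: [0.7232, -0.0119, 0.0784]
orientation: [2.217, 0.009, -2.218]
force: [-0.0, -0.6, -0.3]
finger_gap: 0.08
time: 47.02
position: [0.7232, -0.0119, 0.0775]
orientation: [2.217, 0.009, -2.218]
force: [0.2, 0.1, -0.2]
finger_gap: 0.08
```

```bash
python3 -m crank '[[[0,0,0.006,0,0,0],[0,0,0.008,0,0,0],[0,0,0.008,0,0,0],[0,0,0.008,0,0,0],[0,0,0,0,0,0]]]' 
python3 -m crank '[[[0,0,0.01,0,0,0],[0,0,0.01,0,0,0],[0,0,0.01,0,0,0],[0,0,0.01,0,0,0],[0,0,0,0,0,0]]]' 
python3 - <<'E'
from h import *
st(); snap('scene','s9',(230,450,150,330),3); snap('top','t9',(270,380,100,270),3.5)
E
```

```text
time: 47.65
position: [0.6927, -0.0122, 0.0778]
orientation: [2.217, 0.009, -2.218]
force: [0.2, -0.2, 0.1]
finger_gap: 0.08
time: 48.28
position: [0.6531, -0.0125, 0.0778]
orientation: [2.217, 0.009, -2.218]
force: [0.3, -0.8, 0.3]
finger_gap: 0.0803
t 48.27 p [ 0.6531 -0.0125  0.0778] x [-0.  0. -1.] y [ 0.008 -1.    -0.   ] yaw -89.5 F [ 0.3 -0.8  0.3] gap 0.0803 q [-0.2   0.76  1.26  0.    1.11  1.36]
```

View pics/s9.png

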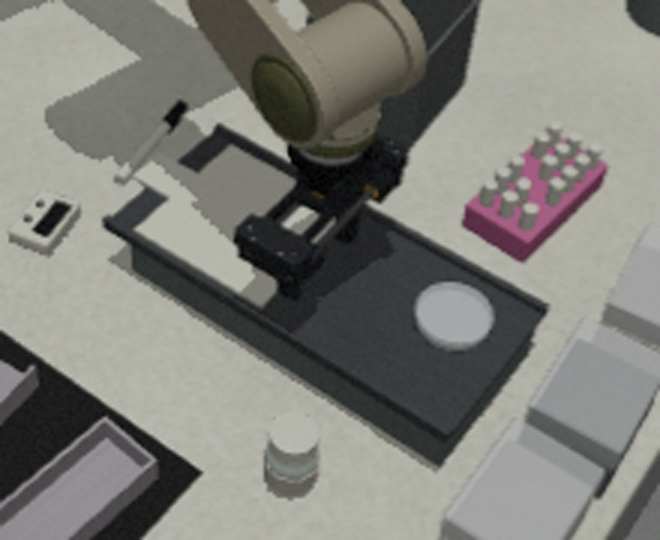

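View pics/t9.png

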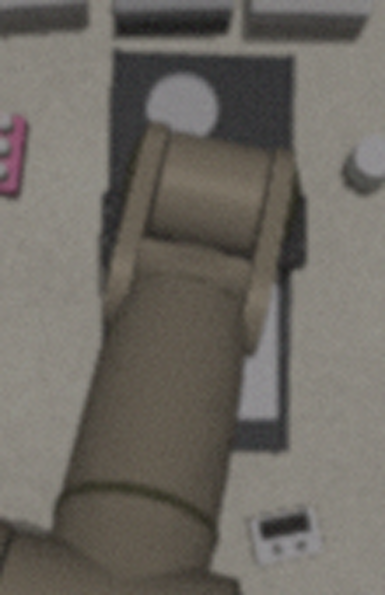

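```bash
python3 - <<'E'
from h import *
im=cv2.imread('pics/s9.png'); cv2.imwrite('pics/s9c.png',cv2.resize(im[100:250,80:280],None,fx=3.7,fy=3.7,interpolation=cv2.INTER_CUBIC))
E
```

```text
(no output)
```

View pics/s9c.png

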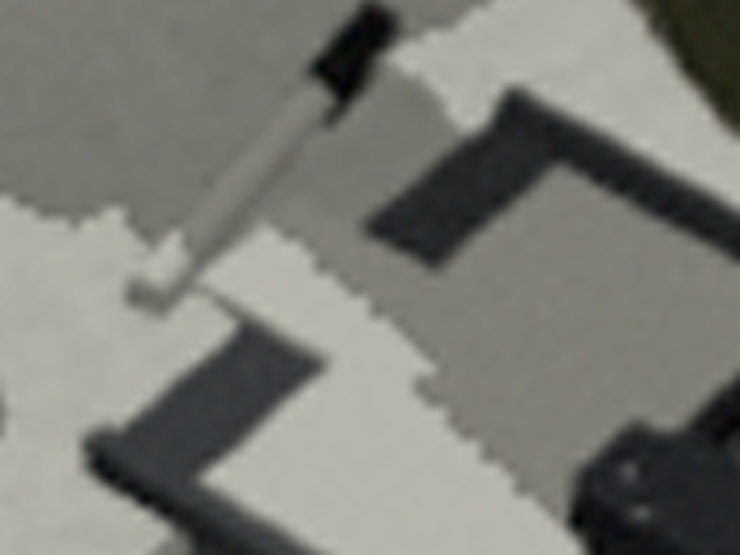

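```bash
python3 - <<'E'
from h import *
s=arm.get_calibration('scene')
g=lambda q:f(np.array(q,float)/3.7+[80,100],(230,150),3)
print(px2w(s,g([(325,362),(437,268)]),.064)); print(px2w(s,g([(245,322),(365,228)]),.06)); print('tip',px2w(s,g([(205,285),(270,222)]),.064))
E
```

```text
[[ 0.48322499 -0.03632369  0.064     ]
 [ 0.48405289  0.01142201  0.064     ]]
[[ 0.45340374 -0.03544342  0.06      ]
 [ 0.45541818  0.01430505  0.06      ]]
tip [[ 0.43794434 -0.03434497  0.064     ]
 [ 0.43563293 -0.0037933   0.064     ]]
```

```bash
python3 -m crank '[[[0,0,0.008,0,0,0],[0,0,0.008,0,0,0],[0,0,0.006,0,0,0],[0,0,0,0,0,0]]]' 
python3 -m crank '[[[-0.001,0,-0.004,0,0,0],[-0.02,0,-0.003,0,0,0],[-0.05,0,0,0,0,0],[-0.05,0,0.02,0,0,0],[-0.05,0,0.04,0,0,0]]]' 
python3 -m crank '[[[0,0,0.05,0,0,0],[0,0,0.05,0,0,0],[0,0,0.02,0,0,0],[0,0,0,0,0,0]]]' 
python3 - <<'E'
from h import *
st(); snap('wrist','w19'); snap('scene','s10',(250,350,170,270),6)
E
```

```text
time: 48.88
position: [0.6307, -0.0126, 0.0776]
orientation: [2.217, 0.009, -2.218]
force: [0.1, 0.6, -0.5]
finger_gap: 0.0799
time: 49.5
position: [0.5791, -0.0132, 0.2488]
orientation: [2.218, 0.009, -2.217]
force: [0.5, -1.1, -0.1]
finger_gap: 0.0799
time: 50.0
position: [0.4591, -0.0142, 0.2481]
orientation: [2.219, 0.009, -2.216]
force: [-0.1, 0.7, 0.4]
finger_gap: 0.0803
t 50.00 p [ 0.4591 -0.0142  0.2481] x [ 0.001 -0.    -1.   ] y [ 0.008 -1.     0.   ] yaw -89.6 F [-0.1  0.7  0.4] gap 0.0803 q [-0.29  0.17  1.7   0.    1.27  1.28]
```

View pics/w19.png

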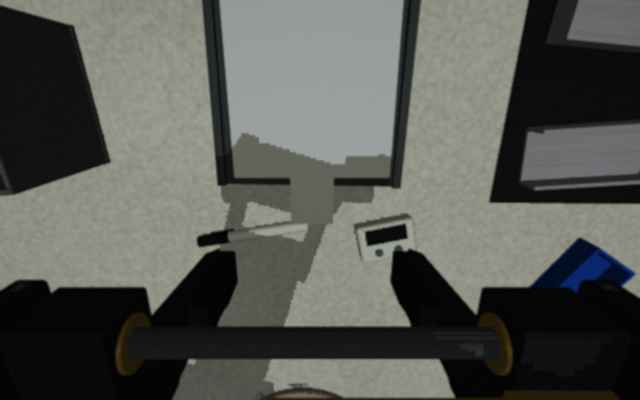

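View pics/s10.png

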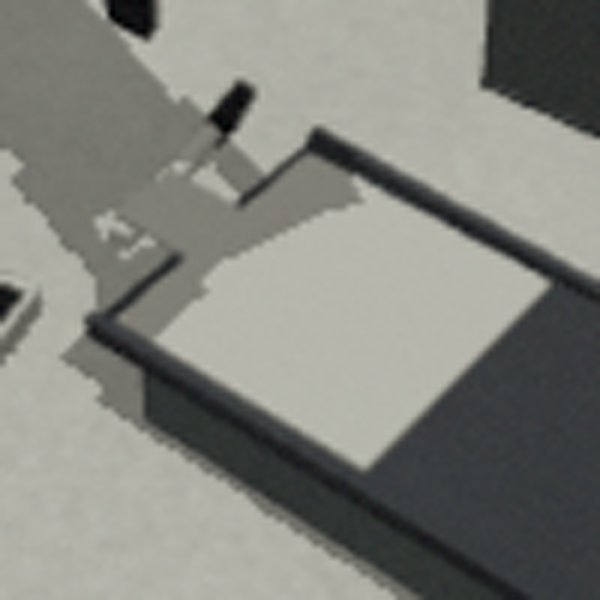

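```bash
python3 - <<'E'
from h import *
w=arm.get_calibration('wrist')
print('tip',px2w(w,[(290.5,223),(332.5,223)],.064)); print('root',px2w(w,[(291,179),(332,178.5)],.064)); print('edge',px2w(w,[(225,184.5),(285,184),(340,185),(392,186.5)],.06))
c=cv2.imread('pics/w19.png'); cv2.imwrite('pics/w19c.png',cv2.resize(c[120:260,200:430],None,fx=3.4,fy=3.4,interpolation=cv2.INTER_CUBIC))
E
```

```text
tip [[ 0.41393978  0.0090477   0.064     ]
 [ 0.41431513 -0.03502256  0.064     ]]
root [[ 0.46154975  0.00783488  0.064     ]
 [ 0.4624129  -0.03320187  0.064     ]]
edge [[ 0.45414045  0.07550014  0.06      ]
 [ 0.45519272  0.01431091  0.06      ]
 [ 0.45461031 -0.04179281  0.06      ]
 [ 0.45346635 -0.09497096  0.06      ]]
```

View pics/w19c.png

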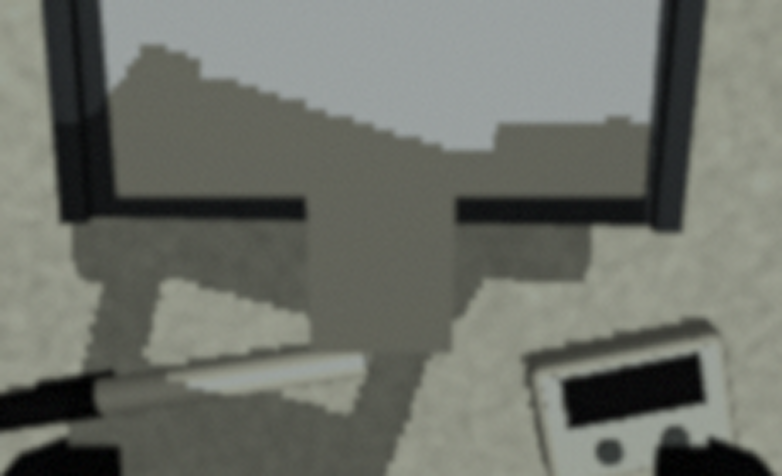

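```bash
python3 -m crank '[[[0.02,-0.0014,0.0262,0.4,0,0],[0.05,0,0,0,0,0],[0.05,0,0,0,0,0],[0.04,0,0,0,0,0],[0.015,0,0,0,0,0]]]' 0.07 
python3 -m crank '[[[0,0,0,0,0,0],[0,0,0,0,0,0]]]' 
python3 - <<'E'
from h import *
delta([.433,-.0128,.060],down(-90)); snap('wrist','w20')
E
```

```text
time: 50.72
position: [0.433, -0.0127, 0.07]
orientation: [-2.218, -0.003, 2.225]
force: [-0.3, 0.5, 0.6]
finger_gap: 0.0702
time: 50.98
position: [0.4338, -0.013, 0.0729]
orientation: [2.222, 0.002, -2.22]
force: [0.4, 0.9, 0.5]
finger_gap: 0.0702
t 50.98 p [ 0.4338 -0.013   0.0729] x [ 0.001 -0.    -1.   ] y [ 0.001 -1.     0.   ] yaw -89.9 F [0.4 0.9 0.5] gap 0.0702 q [-0.3   0.38  1.97  0.    0.8   1.27]
tool shift mm [12.9 -0.2  0.8] turn deg [ 0.08 -0.05 -0.  ]
```

View pics/w20.png

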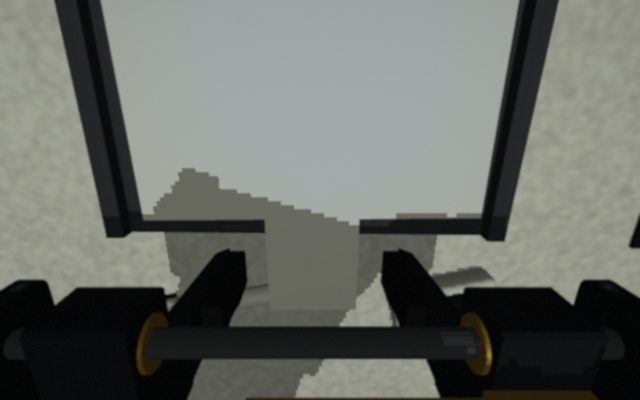

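```bash
python3 -m crank '[[[0.008,0,0,0,0,0],[0.005,0,0,0,0,0],[0,0,0,0,0,0],[0,0,0,0,0,0]]]' 
python3 -m crank '[[[0,0,0,0,0,0],[0,0,0,0,0,0],[0,0,0,0,0,0],[0,0,0,0,0,0],[0,0,0,0,0,0]]]' 0.02 55
python3 -m crank '[[[0,0,0,0,0,0],[0,0,0,0,0,0]]]'
python3 -m crank '[[[-0.005,0,0,0,0,0],[-0.01,0,0,0,0,0],[-0.01,0,0,0,0,0],[0,0,0,0,0,0]]]'
python3 - <<'E'
from h import *
st(); snap('wrist','w21'); snap('scene','s11',(230,450,150,330),3)
E
```

```text
time: 51.52
position: [0.433, -0.0129, 0.0595]
orientation: [2.221, 0.002, -2.221]
force: [0.5, -1.1, 1.0]
finger_gap: 0.0702
time: 52.15
position: [0.433, -0.0129, 0.0595]
orientation: [2.221, 0.002, -2.221]
force: [-1.1, -0.3, 1.6]
finger_gap: 0.0416
time: 52.4
position: [0.433, -0.0129, 0.0595]
orientation: [2.221, 0.002, -2.221]
force: [0.4, 0.1, 1.6]
finger_gap: 0.0419
time: 52.9
position: [0.4334, -0.013, 0.0853]
orientation: [2.223, 0.001, -2.219]
force: [-0.8, 0.6, -0.6]
finger_gap: 0.0418
t 52.90 p [ 0.4334 -0.013   0.0853] x [ 0.002 -0.    -1.   ] y [ 0.001 -1.     0.   ] yaw -89.9 F [-0.8  0.6 -0.6] gap 0.0418 q [-0.3   0.35  1.96  0.    0.83  1.27]
```

View pics/w21.png

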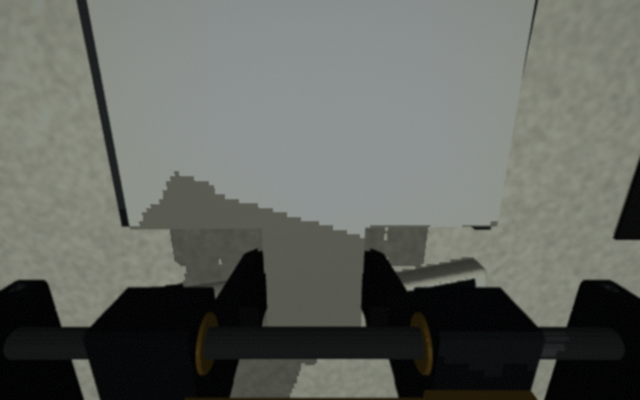

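View pics/s11.png

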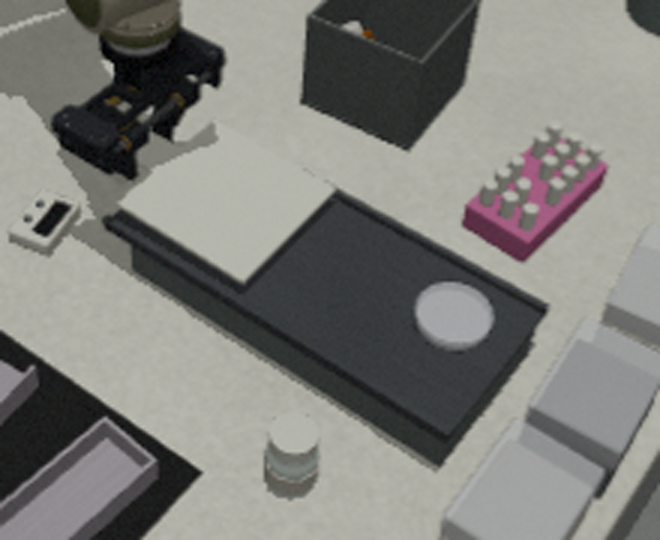

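```bash
python3 -m crank '[[[-0.01,0,0,0,0,0],[-0.02,0,0,0,0,0],[-0.03,0,0,0,0,0],[-0.03,0,0,0,0,0],[-0.03,0,0,0,0,0]]]'
python3 -m crank '[[[-0.02,0,0,0,0,0],[-0.01,0,0,0,0,0],[0,0,0,0,0,0]]]'
python3 - <<'E'
from h import *
st(); snap('wrist','w22'); snap('scene','s12',(200,450,80,300),3)
E
```

```text
time: 53.62
position: [0.4328, -0.0128, 0.2058]
orientation: [2.221, 0.002, -2.221]
force: [0.9, 0.7, -1.0]
finger_gap: 0.0416
time: 54.0
position: [0.433, -0.0129, 0.2346]
orientation: [2.221, 0.001, -2.22]
force: [-0.5, -0.4, -1.8]
finger_gap: 0.0419
t 54.00 p [ 0.433  -0.0129  0.2346] x [ 0.  0. -1.] y [ 0.001 -1.    -0.   ] yaw -89.9 F [-0.5 -0.4 -1.8] gap 0.0419 q [-0.3   0.13  1.79  0.    1.23  1.27]
```

View pics/w22.png

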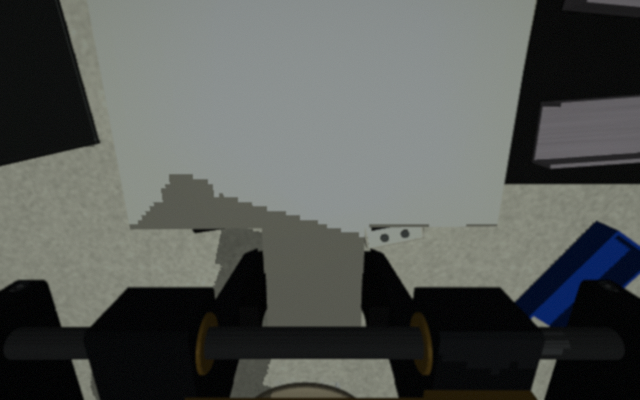

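View pics/s12.png

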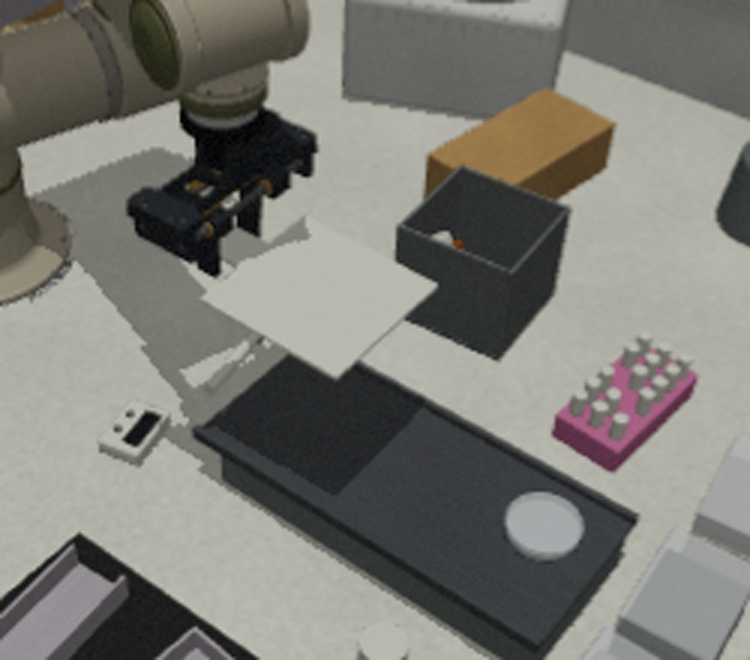

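```bash
cat > cov.py <<'E'
from h import *
from scipy.optimize import least_squares
H=.078
def fit(obs,p0):
    # obs list of (cal, [(u,v)], [(x,y) in cover frame at top z=.004])
    def res(p):
        r=[]
        Rm=R.from_rotvec(p[3:])
        for c,uv,q in obs:
            P=Rm.apply(np.c_[np.array(q,float),np.full(len(q),.004)])+p[:3]
            r.append((w2px(c,P)-uv).ravel())
        return np.concatenate(r)
    s=least_squares(res,p0,x_scale=[.01]*3+[.05]*3); 
    print('cover',np.round(s.x[:3],4),'rotvec deg',np.round(np.degrees(s.x[3:]),2),'rms px',np.sqrt(np.mean(s.fun**2)), 'res',np.round(s.fun,1))
    return s.x
E
python3 - <<'E'
import cv2
im=cv2.imread('pics/s12.png'); cv2.imwrite('pics/s12c.png',cv2.resize(im[200:390,190:450],None,fx=2.8,fy=2.8,interpolation=cv2.INTER_CUBIC))
E
```

```text
(no output)
```

View pics/s12c.png

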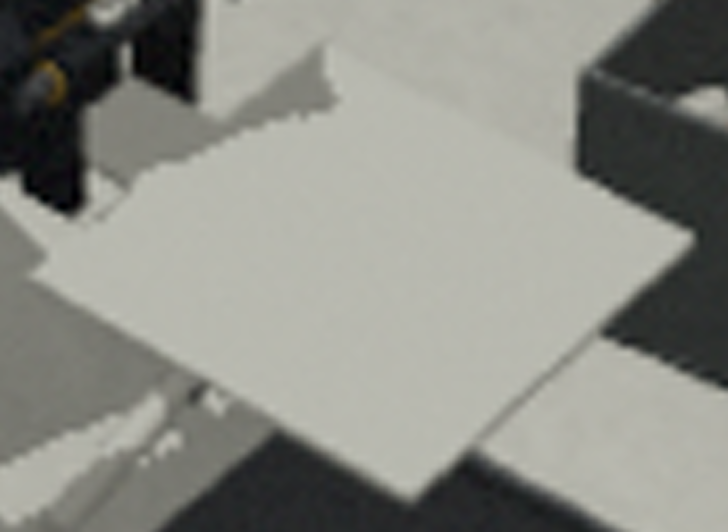

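```bash
python3 - <<'E'
from cov import *
s=arm.get_calibration('scene'); w=arm.get_calibration('wrist')
uv=f(np.array([(33,270),(325,45),(695,237),(412,493)],float)/2.8+[190,200],(200,80),3)
q=[(-H,-H),(-H,H),(H,H),(H,-H)]
fit([(s,uv,q)],[.54,-.013,.23,0,0,0])
fit([(s,uv,q),(w,np.array([(500,224.5),(131,228.5)]),[(-H,-H),(-H,H)])],[.54,-.013,.23,0,0,0])
E
```

```text
cover [ 0.5329 -0.      0.2185] rotvec deg [-0.03  2.38  0.38] rms px 0.11183780429819769 res [-0.1  0.1  0.2 -0.  -0.1  0.   0.1 -0. ]
cover [ 0.5402 -0.0112  0.2293] rotvec deg [-1.38  2.22  1.32] rms px 0.4413118721448286 res [-1.1  0.2 -0.8  0.3 -0.1  0.1  0.6 -0.1 -0.   0.  -0.2 -0.1]
```

```bash
python3 - <<'E'
from h import *
a=np.mean([arm.capture('top').astype(float) for _ in range(4)],0)[:,:,::-1].astype(np.uint8)
b=np.mean([arm.capture('scene').astype(float) for _ in range(4)],0)[:,:,::-1].astype(np.uint8)
cv2.imwrite('pics/tA.png',a);cv2.imwrite('pics/sA.png',b)
g=lambda im:cv2.convertScaleAbs(im,alpha=2.2)
cv2.imwrite('pics/tAc.png',g(cv2.resize(a[172:237,200:270],None,fx=10,fy=10,interpolation=cv2.INTER_CUBIC))[:600])
cv2.imwrite('pics/sAc.png',g(cv2.resize(b[132:202,325:395],None,fx=8.5,fy=8.5,interpolation=cv2.INTER_CUBIC)))
E
```

```text
(no output)
```

View pics/tAc.png

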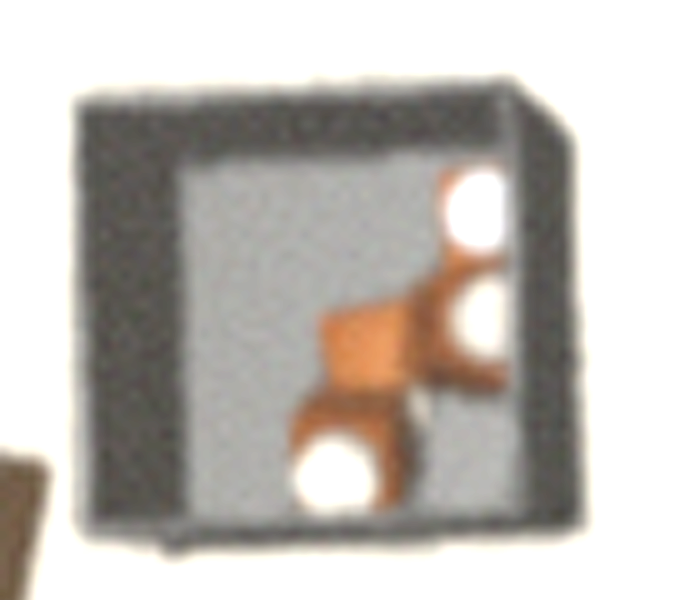

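View pics/sAc.png

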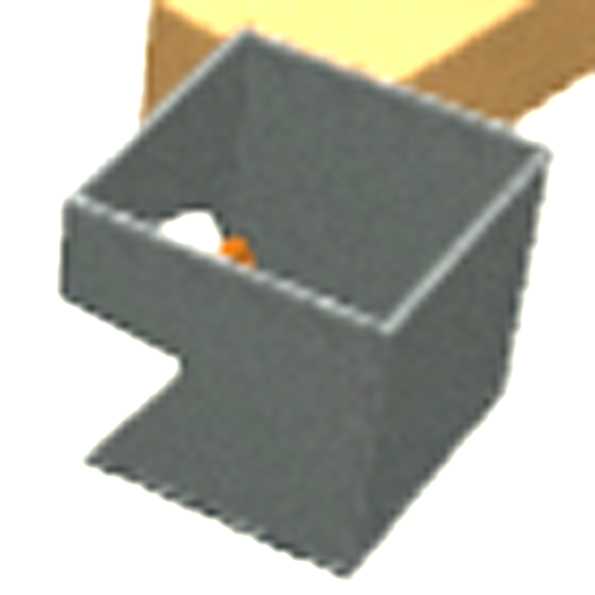

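```bash
python3 - <<'E'
from h import *
from scipy.optimize import least_squares
t=arm.get_calibration('top'); s=arm.get_calibration('scene'); b=.0725
tuv=f([(77,98),(512,82),(84,533),(577,135),(586,528)],(200,172),10); tq=[(b,b,.13),(b,-b,.13),(-b,b,.13),(b,-b,0),(-b,-b,0)]
suv=f([(66,203),(388,330),(550,152),(248,29),(348,577),(506,395)],(325,132),8.5); sq=[(-b,-b,.13),(b,-b,.13),(b,b,.13),(-b,b,.13),(b,-b,0),(b,b,0)]
for use in ('t','s','ts'):
    def res(p):
        r=[]
        Rz=R.from_euler('z',p[2])
        for k,c,uv,q in (('t',t,tuv,tq),('s',s,suv,sq)):
            if k in use: r.append((w2px(c,Rz.apply(q)+[p[0],p[1],0])-uv).ravel())
        return np.concatenate(r)
    o=least_squares(res,[.53,.303,.07]); print(use,np.round(o.x[:2],4),np.degrees(o.x[2]).round(2),np.round(o.fun,1))
E
```

```text
t [0.5306 0.3041] 3.75 [-0.5 -0.4  0.6 -0.7 -0.6  0.7  0.1 -0.2  0.4  0.6]
s [0.5308 0.3032] 3.76 [-0.8 -0.6  0.1  0.6  1.  -0.7 -0.7 -0.6  0.   1.1  0.5 -0.2]
ts [0.5307 0.3038] 3.74 [-0.4 -0.4  0.7 -0.7 -0.5  0.7  0.2 -0.2  0.5  0.6 -0.8 -0.7  0.1  0.5
  1.  -0.8 -0.6 -0.7  0.1  0.9  0.5 -0.3]
```

```bash
python3 -m crank '[[[0,-0.01,0,-1,0.5,0],[0,-0.02,0.001,-1,0.5,0],[0,-0.03,0.001,-1,0.5,0],[0,-0.04,0.001,-0.65,0.4,0],[0,-0.045,0.001,0,0.4,0]]]' >/dev/null
python3 -m crank '[[[0,-0.045,0.001,0,0,0],[0,-0.04,0.001,0,0,0],[0,-0.03,0.001,0,0,0],[0,-0.025,0.001,0,0,0],[0,-0.015,0,0,0,0]]]' >/dev/null
python3 -m crank '[[[0,-0.008,0,0,0,0],[0,0,0,0,0,0]]]'
python3 - <<'E'
from h import *
delta([.4224,.2965,.17],R.from_rotvec([0,0,0])*down(-86.25)*R.from_euler('y',2.3,degrees=True))
a=np.mean([arm.capture('top').astype(float) for _ in range(3)],0)[:,:,::-1].astype(np.uint8)
b=np.mean([arm.capture('scene').astype(float) for _ in range(3)],0)[:,:,::-1].astype(np.uint8)
cv2.imwrite('pics/tB.png',a);cv2.imwrite('pics/sB.png',b)
cv2.imwrite('pics/tBc.png',cv2.resize(a[160:250,190:290],None,fx=6.5,fy=6.5,interpolation=cv2.INTER_CUBIC))
cv2.imwrite('pics/sBc.png',cv2.resize(b[90:210,300:430],None,fx=5,fy=5,interpolation=cv2.INTER_CUBIC))
E
```

```text
time: 56.0
position: [0.4079, 0.2941, 0.2339]
orientation: [2.232, 0.072, -2.144]
force: [-0.5, -0.3, -1.2]
finger_gap: 0.042
t 56.00 p [0.4079 0.2941 0.2339] x [ 0.04   0.002 -0.999] y [ 0.065 -0.998  0.001] yaw -86.3 F [-0.5 -0.3 -1.2] gap 0.0420 q [ 0.4   0.27  1.62 -0.01  1.22  1.91]
tool shift mm [ 64.5  -1.5 -12. ] turn deg [-0.02  0.01 -0.05]
```

View pics/tBc.png

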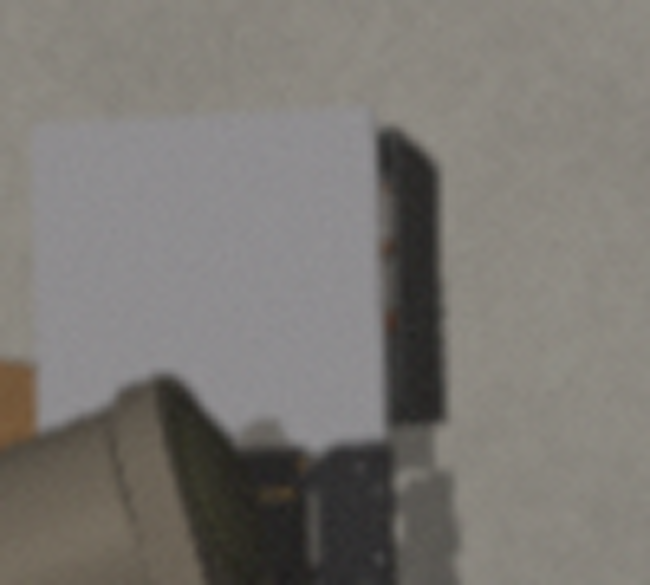

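View pics/sBc.png

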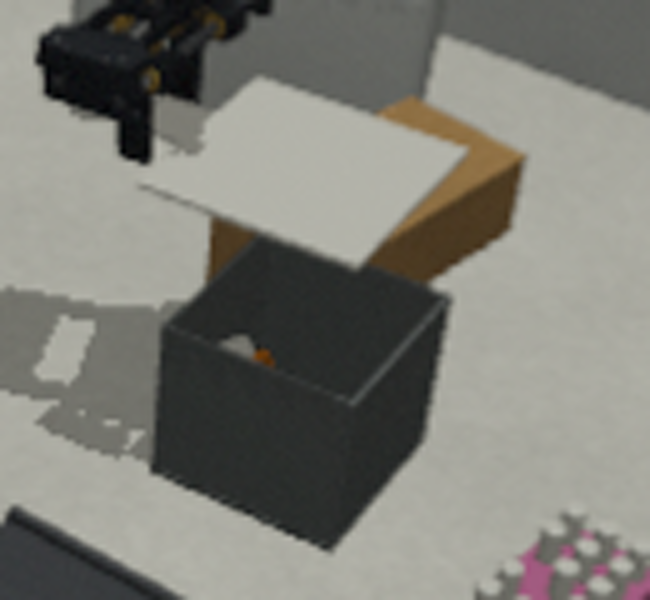

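```bash
python3 -m crank '[[[0.01,-0.0015,-0.006,0,0,0],[0.015,0,-0.006,0,0,0],[0.015,0,0,0,0,0],[0.006,0,0,0,0,0],[0,0,0,0,0,0]]]'
python3 - <<'E'
from h import *
delta([.4224,.2965,.13],down(-86.25)*R.from_euler('y',2.3,degrees=True))
a=np.mean([arm.capture('top').astype(float) for _ in range(3)],0)[:,:,::-1].astype(np.uint8)
b=np.mean([arm.capture('scene').astype(float) for _ in range(3)],0)[:,:,::-1].astype(np.uint8)
cv2.imwrite('pics/tC.png',a);cv2.imwrite('pics/sC.png',b); snap('wrist','wC')
cv2.imwrite('pics/tCc.png',cv2.resize(a[170:250,190:280],None,fx=7,fy=7,interpolation=cv2.INTER_CUBIC))
cv2.imwrite('pics/sCc.png',cv2.resize(b[100:210,310:410],None,fx=5.4,fy=5.4,interpolation=cv2.INTER_CUBIC))
E
```

```text
time: 56.92
position: [0.4214, 0.2964, 0.1881]
orientation: [2.231, 0.071, -2.145]
force: [0.3, 0.6, -1.0]
finger_gap: 0.0419
t 56.92 p [0.4214 0.2964 0.1881] x [ 0.039  0.002 -0.999] y [ 0.065 -0.998  0.001] yaw -86.3 F [ 0.3  0.6 -1. ] gap 0.0419 q [ 0.39  0.34  1.65 -0.02  1.12  1.9 ]
tool shift mm [58.1 -0.1  1.3] turn deg [-0.03  0.05 -0.06]
```

View pics/tCc.png

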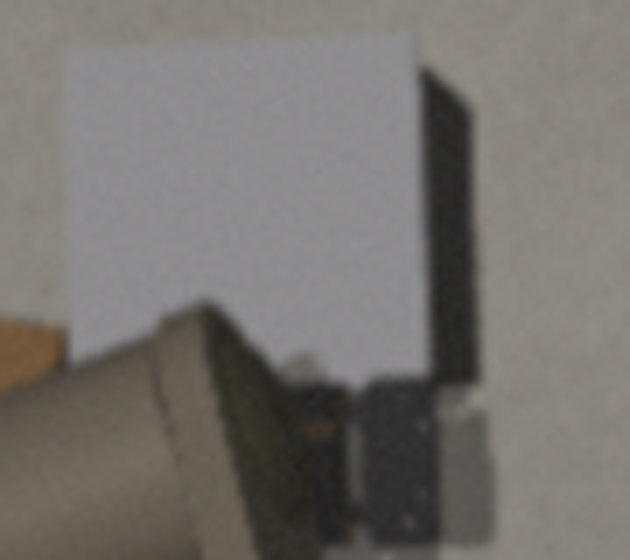

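View pics/sCc.png

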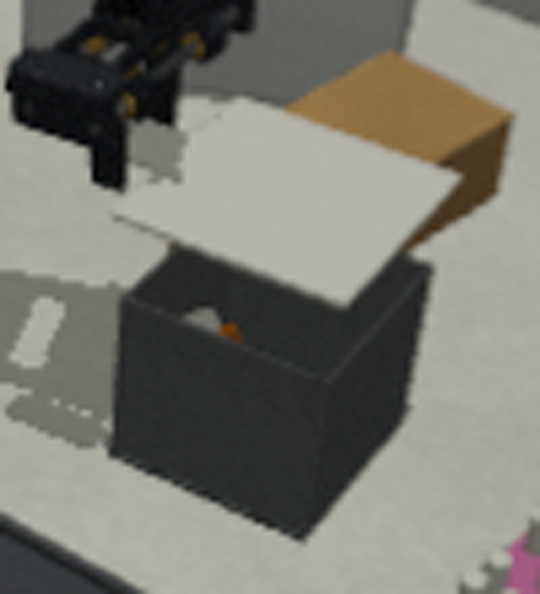

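View pics/wC.png

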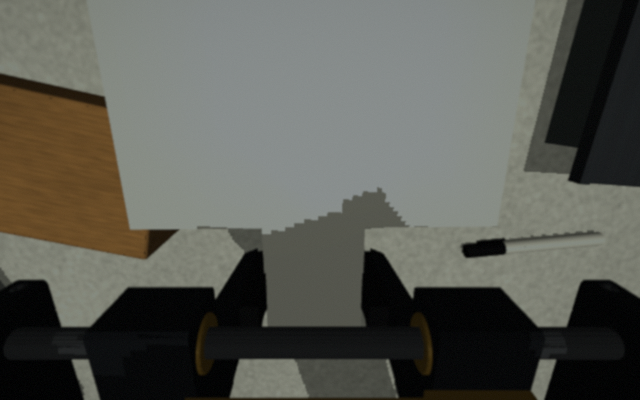

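```bash
python3 - <<'E'
from cov import *
s=arm.get_calibration('scene'); w=arm.get_calibration('wrist'); t=arm.get_calibration('top')
q=[(-H,-H),(-H,H),(H,H),(H,-H)]
S=(s,f([(112,215),(240,97),(463,177),(347,304)],(310,100),5.4),q)
T=(t,f([(63,50),(416,35)],(190,170),7),[(H,H),(H,-H)])
W=(w,np.array([(500,226),(130,229)]),[(-H,-H),(-H,H)])
p0=[.53,.3036,.19,0,0,.06]
fit([S,T],p0); x=fit([S,T,W],p0)
x=fit([T,W],p0)
E
```

```text
cover [0.5291 0.3058 0.1883] rotvec deg [ 0.11 -0.61  3.94] rms px 0.1274200485064039 res [-0.  -0.1 -0.   0.1  0.  -0.1 -0.2  0.1 -0.2 -0.  -0.  -0.2]
cover [0.5287 0.3039 0.1897] rotvec deg [-0.52 -0.41  4.45] rms px 0.3020472171518651 res [-0.4 -0.4 -0.7  0.1 -0.5 -0.1 -0.3 -0.2  0.2  0.3  0.2 -0.4 -0.  -0.1
 -0.1 -0.1]
cover [0.5287 0.3037 0.1909] rotvec deg [-0.34 -1.34  4.38] rms px 0.19315596188007952 res [ 0.   0.2  0.2 -0.5 -0.   0.  -0.   0. ]
```

```bash
python3 -m crank '[[[0.01,0.0005,0,0,0,0],[0.015,0,0,0,0,0],[0.015,0,0,0,0,0],[0.009,0,0,0,0,0],[0,0,0,0,0,0]]]'
python3 -m crank '[[[0,0,0,0,0,0],[0,0,0,0,0,0]]]'
python3 - <<'E'
from h import *
delta([.4232,.2957,.13],down(-86.25)*R.from_euler('y',2.3,degrees=True))
b=np.mean([arm.capture('scene').astype(float) for _ in range(3)],0)[:,:,::-1].astype(np.uint8)
cv2.imwrite('pics/sDc.png',cv2.resize(b[100:210,310:410],None,fx=5.4,fy=5.4,interpolation=cv2.INTER_CUBIC))
E
```

```text
time: 57.9
position: [0.4234, 0.2959, 0.1387]
orientation: [2.23, 0.071, -2.146]
force: [-0.4, 0.1, -0.5]
finger_gap: 0.0417
time: 58.15
position: [0.4238, 0.2962, 0.14]
orientation: [2.233, 0.072, -2.144]
force: [0.2, -0.6, -1.9]
finger_gap: 0.0417
t 58.15 p [0.4238 0.2962 0.14  ] x [ 0.041  0.002 -0.999] y [ 0.065 -0.998  0.   ] yaw -86.3 F [ 0.2 -0.6 -1.9] gap 0.0417 q [ 0.39  0.4   1.7  -0.02  1.    1.9 ]
tool shift mm [10.   0.4  1.1] turn deg [-0.03 -0.05 -0.03]
```

View pics/sDc.png

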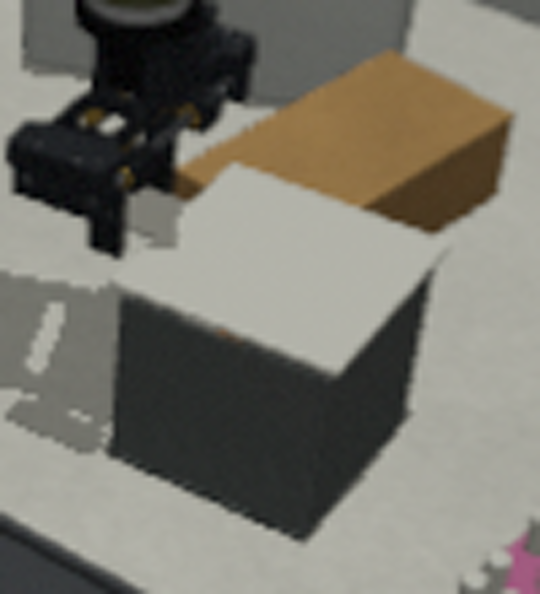

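```bash
python3 -m crank '[[[0.005,0.0004,0.001,0,0,0],[0.002,0,0,0,0,0],[0,0,0,0,0,0],[0,0,0,0,0,0]]]'
python3 -m crank '[[[0.0015,0,0,0,0,0],[0,0,0,0,0,0],[0,0,0,0,0,0]]]'
python3 -m crank '[[[0.001,0,0,0,0,0],[0,0,0,0,0,0],[0,0,0,0,0,0]]]'
```

```text
time: 58.8
position: [0.423, 0.2956, 0.1326]
orientation: [2.232, 0.072, -2.144]
force: [0.1, 0.6, -0.9]
finger_gap: 0.0416
time: 59.18
position: [0.423, 0.2956, 0.131]
orientation: [2.232, 0.072, -2.144]
force: [0.0, -1.1, -1.4]
finger_gap: 0.0416
time: 59.55
position: [0.423, 0.2956, 0.13]
orientation: [2.232, 0.072, -2.144]
force: [0.1, -0.5, -1.9]
finger_gap: 0.0418
```

```bash
python3 -m crank '[[[0.001,0,0,0,0,0],[0,0,0,0,0,0],[0,0,0,0,0,0]]]'
python3 -m crank '[[[0.001,0,0,0,0,0],[0,0,0,0,0,0],[0,0,0,0,0,0]]]'
python3 - <<'E'
from h import *
b=np.mean([arm.capture('scene').astype(float) for _ in range(3)],0)[:,:,::-1].astype(np.uint8)
cv2.imwrite('pics/sEc.png',cv2.resize(b[120:200,320:400],None,fx=7,fy=7,interpolation=cv2.INTER_CUBIC))
E
```

```text
time: 59.92
position: [0.4231, 0.2956, 0.1291]
orientation: [2.232, 0.072, -2.144]
force: [0.2, 0.4, -0.2]
finger_gap: 0.0419
time: 60.3
position: [0.4231, 0.2957, 0.1281]
orientation: [2.232, 0.072, -2.144]
force: [-1.7, -0.3, 0.5]
finger_gap: 0.0421
```

View pics/sEc.png

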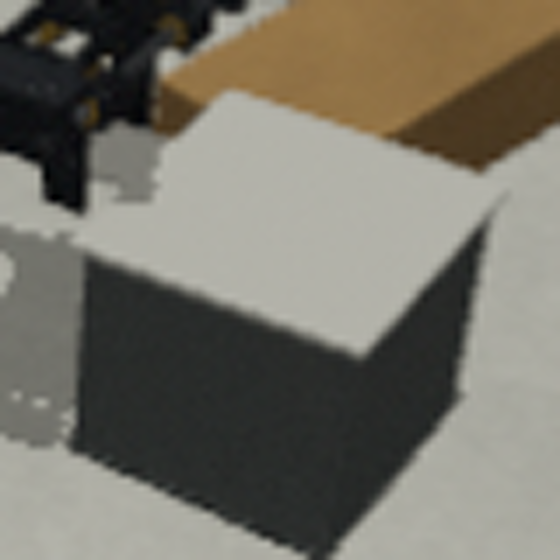

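```bash
python3 -m crank '[[[0.0005,0,0,0,0,0],[0,0,0,0,0,0]]]'
python3 -m crank '[[[0,0,0,0,0,0],[0,0,0,0,0,0],[0,0,0,0,0,0],[0,0,0,0,0,0]]]' 0.075 20
python3 -m crank '[[[-0.01,0,0,0,0,0],[-0.03,0,0,0,0,0],[-0.05,0,0,0,0,0],[-0.05,0,0,0,0,0],[-0.04,0,0,0,0,0]]]'
python3 -m crank '[[[0,0.05,0.01,0,0,0],[0,0.055,0.01,0,0,0],[0,0.055,0.01,0,0,0],[0,0.055,0.01,0,0,0],[0,0.03,0,0,0,0]]]'
python3 - <<'E'
from h import *
st()
a=np.mean([arm.capture('top').astype(float) for _ in range(3)],0)[:,:,::-1].astype(np.uint8)
b=np.mean([arm.capture('scene').astype(float) for _ in range(3)],0)[:,:,::-1].astype(np.uint8)
cv2.imwrite('pics/tF.png',a);cv2.imwrite('pics/sF.png',b)
cv2.imwrite('pics/tFc.png',cv2.resize(a[170:250,190:280],None,fx=7,fy=7,interpolation=cv2.INTER_CUBIC))
cv2.imwrite('pics/sFc.png',cv2.resize(b[120:200,320:400],None,fx=7,fy=7,interpolation=cv2.INTER_CUBIC))
E
```

```text
time: 60.7
position: [0.4231, 0.2957, 0.1276]
orientation: [2.232, 0.072, -2.144]
force: [-2.2, 0.6, 3.2]
finger_gap: 0.0413
time: 61.2
position: [0.4231, 0.2956, 0.1275]
orientation: [2.232, 0.072, -2.144]
force: [0.2, 0.0, 0.8]
finger_gap: 0.0748
time: 61.82
position: [0.4157, 0.2953, 0.3103]
orientation: [2.235, 0.073, -2.142]
force: [0.8, 0.6, 1.0]
finger_gap: 0.075
time: 62.45
position: [0.3913, 0.0463, 0.3068]
orientation: [2.234, 0.069, -2.144]
force: [0.3, -0.4, -1.0]
finger_gap: 0.075
t 62.45 p [0.3913 0.0463 0.3068] x [ 0.041  0.001 -0.999] y [ 0.063 -0.998  0.001] yaw -86.4 F [ 0.3 -0.4 -1. ] gap 0.0750 q [-0.19 -0.04  1.78  0.01  1.37  1.32]
```

View pics/tFc.png

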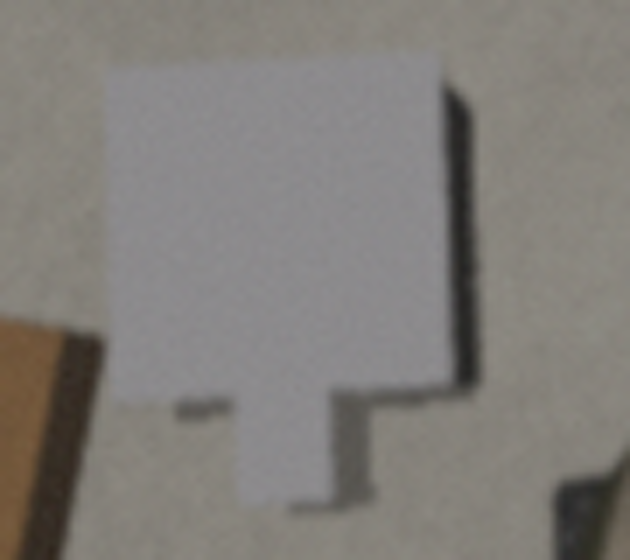

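View pics/sFc.png

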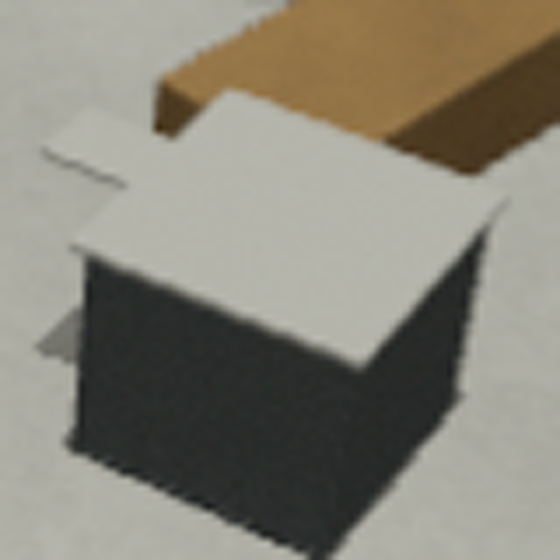

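View pics/sF.png

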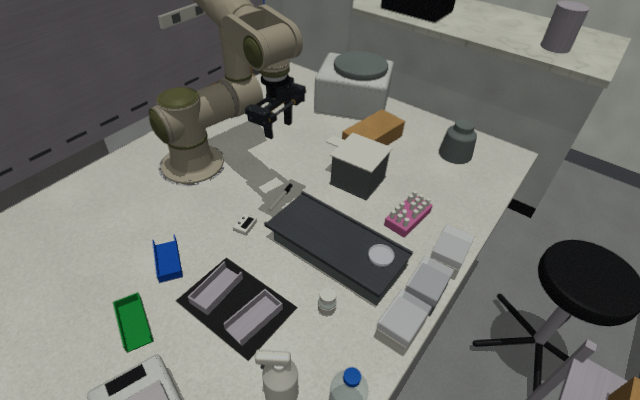

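View pics/tF.png

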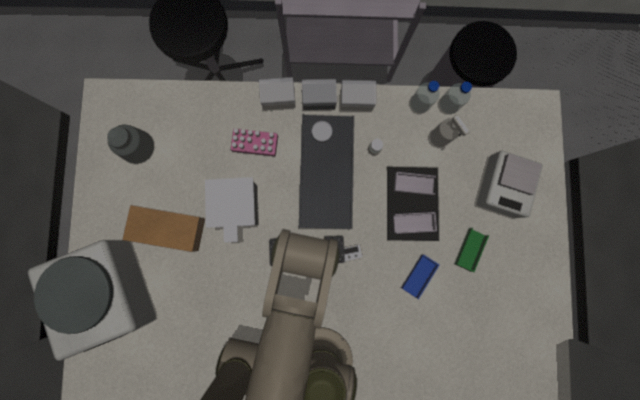

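```bash
python3 - <<'E'
from cov import *
s=arm.get_calibration('scene'); t=arm.get_calibration('top')
S=(s,f([(72,246),(235,90),(505,197),(362,365)],(320,120),7),[(-H,-H),(-H,H),(H,H),(H,-H)])
T=(t,f([(105,70),(440,52),(452,385),(113,402),(237,503),(333,500)],(190,170),7),[(H,H),(H,-H),(-H,-H),(-H,H),(-.128,.022),(-.128,-.022)])
fit([S,T],[.53,.3036,.13,0,0,.06])
a=cv2.imread('pics/tF.png'); cv2.imwrite('pics/tFm.png',cv2.resize(a[155:250,375:450],None,fx=6,fy=6,interpolation=cv2.INTER_CUBIC))
E
```

```text
cover [0.5313 0.3045 0.128 ] rotvec deg [-0.05  0.1   4.13] rms px 0.3236960881181709 res [-0.2 -0.2 -0.5  0.1  1.   0.1  0.3  0.2  0.1 -0.3  0.2 -0.1  0.1  0.1
 -0.2  0.2 -0.   0.5  0.1  0.2]
```

View pics/tFm.png

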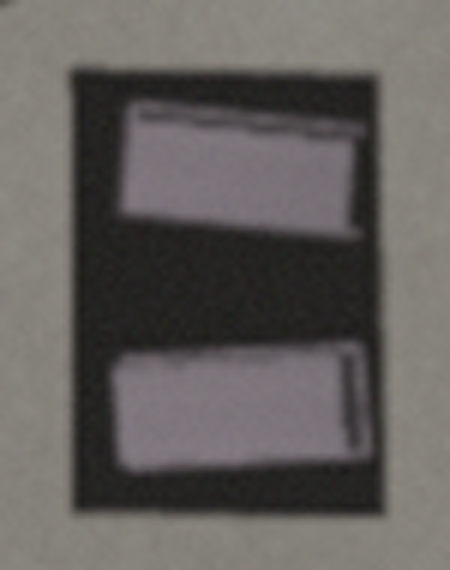

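The cover lies flat. It is about 1 mm off the box centre, and its yaw is 4.1° against the box's 3.75°. Both trays are empty, upright and within the mat. I'm handing in now.

```bash
python3 -m crank '[[[0,0,0,0,0,0],[0,0,0,0,0,0]]]'; python3 -c "
from bench import arm; print(arm.sign_off())"
```

```text
time: 63.0
position: [0.3919, 0.0487, 0.306]
orientation: [2.232, 0.073, -2.144]
force: [0.3, -0.9, 0.4]
finger_gap: 0.0751
the job is handed in; nothing more can be done
None
```

The job is done and handed in at about 63 s of the 208 s allowed.

- **Bottles:** I tipped both trays into the waste box. All four bottles, two from each tray, were seen inside, and none went astray.
- **Trays:** Both are back on the mat, empty and right way up. The first tray was knocked about 3 cm after I had set it down, so its rear overhung the mat. I gripped it again and moved it back fully onto the mat.
- **Cover:** I pushed it forward until about 41 mm of its 50 mm tab hung out over the shelf's front edge. I then gripped it by the tab and laid it on the box.

**Last checks:**
- A fit to the top and scene pictures puts the cover at (0.531, 0.3045) m, about 1 mm from the box centre. It is flat to about 0.1°, and its yaw is 4.1° against the box's 3.75°.
- The fitted underside height is 0.128 m, 2 mm below the rim's 0.130 m. That is within the calibration error.
- By eye, the other items, including the blue and green look-alike trays, were where they started. The marker was partly hidden by the arm in the last top picture, but in the scene picture it looked unmoved.

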